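# Stamp the card with the self-inking stamp

## Task

Take the self-inking stamp that lies on its side, stand it foot down inside the printed box on the card, square with the box, and let go of it so that it sits flat. Then push its head all the way down to the stop, and let it spring up again; make no mark outside the box. Finally stand the stamp upright in the empty bay of the plywood caddy, and leave the bottle and the two little pots standing where they are.

Things in the scene. Friction and masses are not known exactly. Their poses are not given: they have to be found in the camera images.
- stamp: Dark self-inking stamp, 86 mm tall, 0.15 to 0.25 kg. Origin: on its axis, 36 mm above the foot's underside; z runs from foot to head, x is the wider direction (52 mm), y the narrower (46 mm). Same either way round. At the start it lies on its back (y axis up, z axis level, 23 mm above the table), across the robot's view: head to the right (-y of the world), turned by up to 0.4 rad.
- stamp_foot (a point): Centre of the stamp's foot underside; axes as the stamp's. Foot ring 52 x 46 mm, 13 mm high; above it two flat side legs, 32 mm wide along y, free from 13 to 48 mm, outer faces 50 mm apart along x (a good place to hold the lying stamp); above 48 mm the head, 49 (x) x 46 mm.
- stamp_head (a joint): How far the spring head (from 48 to 86 mm above the foot) is pushed down toward the foot, in m: 0 released, 0.018 at the stop. The spring pushes with 4 N at rest and 12 N at the stop, and lifts the head again when let go. Gripping the legs or the foot does not move it.
- stamp_top (a point): Centre of the head's flat top (pad 43 x 40 mm), 86 mm above the stamp's foot when released; axes as the stamp's.
- clipboard: Small brown memo clipboard, 160 (x) x 115 (y) x 4 mm, fixed to the table, steel clip (15 mm high) across its far end (+x), white card 125 x 95 mm on it with its top face 5 mm above the table. Origin: centre of the underside.
- stamp_box (a point): Centre of the printed box on the card, on the card's top face. The box is an empty grey-lined rectangle, inside 66 mm (along this point's x, the clipboard's long way) by 60 mm (along y), at the near end of the card. The stamp's wider direction (its x) goes along the box's x, either way round: 7 mm then remain on all sides.
- caddy: Open plywood caddy with two bays side by side along its y, 80 (x) x 141 (y) x 36 mm high, walls 5 mm, fixed to the table. Origin: centre of the underside. The bay at its -y end holds a little pot, that at its +y end is empty.
- caddy_bay (a point): Centre of the inner floor of the empty bay, 4 mm above the table; axes as the caddy's. Inside the bay is 70 mm along x by 60 mm along y, 32 mm deep; the stamp fits in loosely, its x along either.
- ink_pot: Little screw-top pot, 59 mm across, 58 mm high, loose in the other bay of the caddy. Origin: centre of its underside.
- squeeze_red: Salmon-coloured squeeze bottle, 56 mm across, 190 mm tall, loose, standing at the far left. Origin: centre of its underside.
- pot_1: Little screw-top pot, 59 mm across, 64 mm high, loose, standing at the far left. Origin: centre of its underside.
Not all that is in view belongs to the job. What is shaped like the stamp but orange is not meant.

How it is judged:
By the outcome, as a careful person would: the job done as asked, in the order asked, and still so for the second after the job is handed in, with the robot touching nothing.
It also fails if it takes over 72 s, if anything falls off the work surface, if the arm or the gripper's body presses on something with over 40 N, if the wrist force passes 120 N, or if a joint passes its speed limit or range.

## Robot

A 6-joint arm with a two-finger parallel gripper is mounted at the origin on the work surface; the furniture and walls round the work are solid. World frame = base frame: x ahead of the robot, y to its left, z up, the work surface at z = 0. Lengths are in mm, angles in degrees, forces in N, time in s.
With the tool pointing down it reaches from about 325 to 775 mm from the base axis. Payload 5.5 kg.
Tool frame: the origin (TCP) lies between the finger pads; the fingertips stand 8 mm ahead of it and the grasp point (between the pads) lies 11 mm behind it; z points along the fingers, y is the line along which they close (so a half turn about z gives the same grasp; the last joint's range is limited). The gripper opens to 88 mm and grips with 3 to 60 N. Pads are 20 mm wide; open, the fingers measure 115 mm over their backs; the gripper's body (75 mm by 178 mm) begins 61 mm behind the grasp point.
Start: joints at [-79.395, 5.22, 70.514, -0, 104.267, -3.249], TCP at [143.669, -582.559, 204.731] pointing down, gripper open.
Joint ranges: [-164.24, 164.24], [-49.07, 125.15], [9.68, 141.18], [-86.29, 266.29], [3.28, 154.24], [-151.56, 151.56]. Speed limits (degrees/s): [147.25, 147.25, 172.46, 180, 180, 180].

## Interface

Orientations are given as a 3x3 rotation matrix whose columns are the frame's x, y, z axes.
In Python, from station import manip, eyes, order gives the robot as it stands. The module is installed in compiled form; this text tells all that it offers.
- The arm moves only by the shell command python3 -m handwheel 'ROWS' [FORCE]. ROWS is JSON, a list of rows, each an object of numbers: "x", "y", "z": the shift along the tool's x, y, z scaled (see below); "spin": the turn about the tool's z scaled (see below); "claw": the opening, from 0 (shut) to 1 (fully open). In form: [{"x": .., "y": .., "z": .., "spin": .., "claw": ..}, ...]. A call has 1 to 5 rows; each row is the pose to reach, as a shift and turn from the pose commanded when the call began, along the tool's axes at that moment; what a row does not reach only later rows make up. The controller multiplies each number of a shift by 0.3 m and each number of a turn by 30 degrees. A row lasts 1/8 s, in which the tool goes at most 62.5 mm and 10.7 degrees, less where a joint would pass 70% of its speed; a pose out of reach is approached as far as the arm can. A call with a number of a shift or a turn outside -1 to 1 is refused whole. A call with a gripper value outside its range is refused whole. The fingers move at their own pace and stop on an object; FORCE is the grip in N (left out, the last holds). Time passes only in rows, so rows that repeat a pose let the fingers close. It gives the time, the measured TCP pose, the force, the opening and the grip force at its end, in the units of the state.
- manip.observe(): the state, without advancing time (a new reading comes with each control period).
- eyes.snapshot(name): name is "side" or "top"; returns the picture (420x560x3 uint8, red, green, blue); there is no depth.
- eyes.camera_model(name): a dict with "fx", "fy", "cx", "cy" (pixels), "world_to_cam" (4x4, takes a point from world to camera coordinates). Camera axes: x right, y down, z forward; pixel columns grow to the right and rows downward; lengths in mm; the calibration is good to about 2 mm. A picture is of the moment at which its call begins. camera_model takes no time and is no camera call.
- order.close_job(): hands the job in; it is judged then, once.
The state is a dict: "time": time; "q": joint angles; "joint_velocities": joint speeds; "tau": joint torques, N m; "tcp_pos": TCP position; "tool_rot": TCP orientation; "wrist_force": force on the tool from outside, world axes, zero at the start; "torque": the same for the moment, N m; "opening": finger opening in mm; "finger_force": force on a finger pad.
Only numpy, scipy, OpenCV 4.12 (cv2) and the standard library are available. Lean on these libraries where they do the work, as an engineer would, in place of code of your own. Each camera call takes 0.05 s, during which the arm holds its last target. There are 200 camera calls.

## Working session

There is one attempt and no reset: what is moved stays moved. The work goes in short steps, Python scripts to look and compute and a shell command to move; the robot and the scene stay as the last step left them, time stands still between calls to the robot, and variables do not carry over. Pictures are saved under pics/ and viewed, at most 10 in all, crops included, and the job is handed in when it is done.

```bash
mkdir -p pics
python3 - <<'E'
from station import manip, eyes
import cv2
for n in("top","side"):
    im=eyes.snapshot(n); cv2.imwrite(f"pics/{n}0.png",im[:,:,::-1])
    c=eyes.camera_model(n); print(n,c)
s=manip.observe(); print(s["time"],s["tcp_pos"],s["tool_rot"],s["opening"])
E
```

```text
top {'fx': 393.74621571946375, 'fy': 393.74621571946375, 'cx': 273.7685635857701, 'cy': 210.0966459167811, 'world_to_cam': array([[-1.32341933e-02, -9.99747308e-01, -1.81707785e-02,
         1.81801004e+00],
       [-9.97212719e-01,  1.45307572e-02, -7.31823050e-02,
         4.26140080e+02],
       [ 7.34278476e-02,  1.71516226e-02, -9.97153034e-01,
         1.01811313e+03],
       [ 0.00000000e+00,  0.00000000e+00,  0.00000000e+00,
         1.00000000e+00]])}
side {'fx': 453.0388470851536, 'fy': 453.0388470851536, 'cx': 272.24949606431414, 'cy': 209.34841290348464, 'world_to_cam': array([[ 7.54907904e-01,  6.55567707e-01,  1.85751870e-02,
        -2.97825771e+02],
       [ 5.33146066e-01, -5.96948624e-01, -5.99506141e-01,
        -1.99309210e+02],
       [-3.81928434e-01,  4.62475212e-01, -8.00154579e-01,
         1.38153065e+03],
       [ 0.00000000e+00,  0.00000000e+00,  0.00000000e+00,
         1.00000000e+00]])}
0.1 [ 143.61154721 -582.24756239  203.72540945] [[ 9.70909246e-01  2.39447533e-01 -3.39575190e-04]
 [ 2.39447759e-01 -9.70907717e-01  1.72519182e-03]
 [ 8.33967526e-05 -1.75631521e-03 -9.99998454e-01]] 87.87200587986224
```

View pics/top0.png

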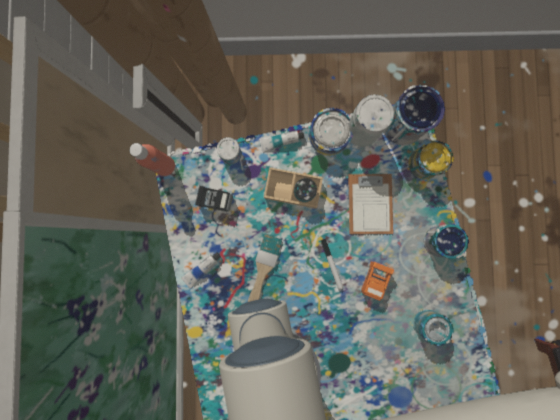

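View pics/side0.png

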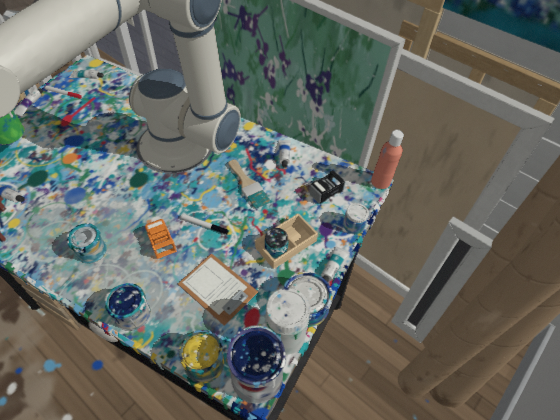

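The top view shows two stamp-shaped things: a dark one at (213,199) and an orange one at (377,280). The dark one is meant, since orange is excluded, and its head seems to point right. The clipboard is at (370,203) and the caddy at (293,188), with its pot on the right and the empty bay on the left. The bottle is at (150,157) and pot_1 at (229,149). I'll confirm the dark one in an enlarged crop.

Run:
```python
import cv2,numpy as np
a=cv2.imread("pics/top0.png");b=cv2.imread("pics/side0.png")
A=cv2.resize(a[160:245,185:405],None,fx=3.6,fy=3.6,interpolation=cv2.INTER_CUBIC)[:,:800]
B=cv2.resize(b[160:230,180:400],None,fx=3.6,fy=3.6,interpolation=cv2.INTER_CUBIC)[:,:800]
cv2.imwrite("pics/crop1.png",np.vstack([A,B]))
```

```text
(no output)
```

View pics/crop1.png

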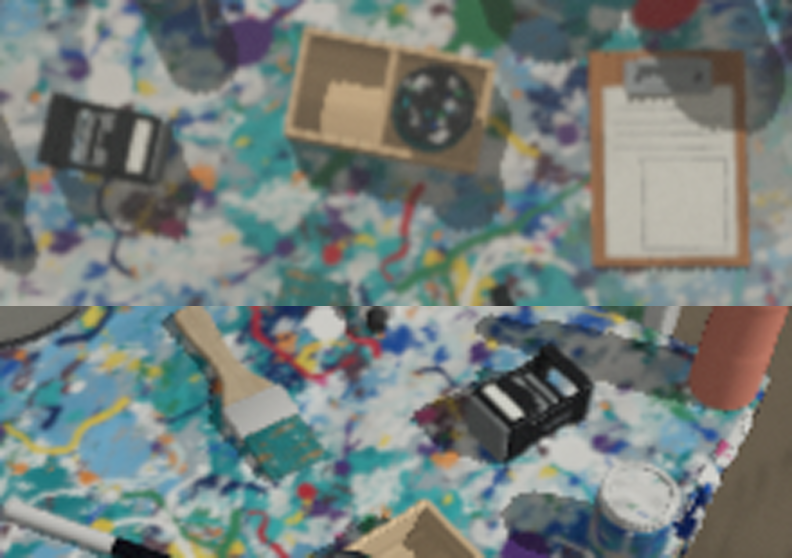

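The crop shows the dark stamp lying with its foot at the left, crop (48,133), the free legs in the middle, and the labelled head at the right, crop (150,145). So dark means stamp and orange is the decoy. The empty bay is at the caddy's left, and the box is at the near right of the card, crop (685,200).

```bash
cat > h.py <<'E'
import numpy as np, cv2
from station import manip, eyes
def ray(n,uv,z):
    c=eyes.camera_model(n);T=c["world_to_cam"];R=T[:3,:3];C=-R.T@T[:3,3]
    uv=np.atleast_2d(uv).astype(float)
    d=np.c_[(uv[:,0]-c["cx"])/c["fx"],(uv[:,1]-c["cy"])/c["fy"],np.ones(len(uv))]@R
    return C+d*((z-C[2])/d[:,2])[:,None]
def rect(mask,off=(0,0)):
    cs,_=cv2.findContours(mask.astype(np.uint8),cv2.RETR_EXTERNAL,cv2.CHAIN_APPROX_NONE)
    c=max(cs,key=cv2.contourArea); return cv2.boxPoints(cv2.minAreaRect(c))+np.array(off),cv2.contourArea(c)
def show(nm,P):
    s=[np.linalg.norm(P[i]-P[(i+1)%4]) for i in range(2)]
    e=[np.degrees(np.arctan2(*(P[(i+1)%4]-P[i])[1::-1])) for i in range(2)]
    print(nm,"c",P.mean(0).round(1),"sides",np.round(s,1),"dir",np.round(e,1))
def tool():
    s=manip.observe();return s["time"],np.round(s["tcp_pos"],1),np.round(s["tool_rot"],3).tolist(),round(s["opening"],1),np.round(s["wrist_force"],1),s["finger_force"]
E
python3 - <<'E'
from h import *
a=cv2.imread("pics/top0.png")
def crop(x0,x1,y0,y1): return a[y0:y1,x0:x1].astype(int),(x0,y0)
g,o=crop(190,236,180,216); m=(g.max(2)<75).astype(np.uint8)
m=cv2.morphologyEx(m,cv2.MORPH_CLOSE,np.ones((5,5)));
r,A=rect(m,o);print(r.round(1).tolist(),A);show("stamp",ray("top",r,46))
for row in m: print("".join(".#"[v] for v in row))
g,o=crop(340,400,168,240); b,gg,rr=g[...,0],g[...,1],g[...,2]
br=((rr-b>30)&(rr>70)); r,A=rect(cv2.morphologyEx(br.astype(np.uint8),cv2.MORPH_CLOSE,np.ones((15,15))),o)
print(r.round(1).tolist());show("clip",ray("top",r,4))
p=lambda q:np.array(q)/3.6+(185,160)-0.35
show("box",ray("top",p([(642,157),(730,157),(727,248),(641,246)]),5))
show("card",ray("top",p([(600,85),(738,85),(738,260),(605,257)]),5))
show("caddy",ray("top",p([(303,30),(495,65),(475,170),(287,135)]),36))
E
```

```text
[[193.6, 210.4], [200.0, 185.0], [233.4, 193.4], [227.1, 218.8]] 493.0
stamp c [447.3 149.3  46. ] sides [67.2 88.9] dir [ -14.  -104.9]
..............................................
..............................................
..............................................
..............................................
..............................................
..............................................
..........#...................................
..........#####...............................
..........#######.............................
.........############.........................
.........######################...............
.........#######################..............
.........#######.....##############...........
........########.....###########.....##.......
........########.....###########.....##.......
........########.....###########.....##.......
........#######......###########.....##.......
........#######......##########......#####....
.......########......##########......#####....
.......########.....###########......#####....
.......########.....###
[... 362 characters left out ...]
..............#################......
.......................###############........
#......................##.......######........
.......................#........######.......#
.......................#........####.........#
......................#.........####........##
......................#.........####.......###
......................#........#####.....#####
[[348.0, 168.0], [399.0, 168.0], [399.0, 239.0], [348.0, 239.0]]
clip c [ 441.3 -268.     4. ] sides [135.2 188.4] dir [-90.9 177.9]
box c [ 408.1 -270.5    5. ] sides [64.3 66.8] dir [-90.9 176.2]
card c [ 430.7 -260.4    5. ] sides [101.3 128.7] dir [-90.9 178. ]
caddy c [482.7 -54.7  36. ] sides [140.3  77. ] dir [-101.4  168.1]
```

Run:
```python
from h import *
p=lambda q:np.array(q)/3.6+(185,160)-0.35
P=ray("top",p([(55,95),(41,168),(167,115)]),46)
f=P[:2].mean(0);print(P.round(1),"foot edge len",np.linalg.norm(P[0]-P[1]))
e=P[0]-P[1];e/=np.linalg.norm(e);ax=np.array([e[1],-e[0],0]);print("foot c",f,"yaw of stamp x",np.degrees(np.arctan2(e[1],e[0])),"axis",ax,"len long edge",np.linalg.norm(P[2]-P[0]),np.degrees(np.arctan2(*(P[2]-P[0])[1::-1])))
print("grasp",f+42*ax)
# card / clip edges: subpixel column transitions
a=cv2.imread("pics/top0.png").astype(float); g=cv2.resize(a[160:245,335:405],None,fx=8,fy=8,interpolation=cv2.INTER_CUBIC)
im=cv2.cvtColor(np.clip(g,0,255).astype(np.uint8),cv2.COLOR_BGR2GRAY)
cv2.imwrite("pics/clip8.png",cv2.resize(g,None,fx=.88,fy=.88))
# white card edges on rows 190..225
for nm,rng,ax_ in (("rows",range(200,224,3),0),):
    for r in rng:
        row=a[r,340:402].mean(1); print(r,row.astype(int).tolist())
for c in (370,377,383):print(c,a[195:240,c].mean(1).astype(int).tolist())
```

```text
[[488.6 184.2  46. ]
 [436.5 194.2  46. ]
 [473.  104.2  46. ]] foot edge len 53.05914077251858
foot c [462.54308576 189.1911834   46.        ] yaw of stamp x -10.817880622738684 axis [-0.18768785 -0.98222873  0.        ] len long edge 81.49698572476535 -101.03033663735629
grasp [454.66019591 147.93757692  46.        ]
200 [131, 124, 126, 135, 144, 150, 147, 137, 127, 113, 107, 105, 123, 166, 176, 174, 172, 173, 173, 174, 174, 176, 174, 174, 174, 174, 175, 176, 176, 177, 177, 177, 177, 174, 173, 172, 172, 171, 171, 169, 167, 172, 173, 176, 176, 176, 179, 180, 167, 132, 111, 108, 121, 134, 138, 136, 136, 136, 135, 136, 139, 141]
203 [138, 146, 150, 147, 142, 139, 137, 137, 126, 112, 106, 107, 124, 165, 178, 178, 179, 179, 182, 182, 183, 181, 177, 176, 175, 175, 176, 176, 177, 178, 178, 177, 176, 178, 177, 178, 177, 174, 172, 172, 171, 171, 172, 172, 171, 171, 171, 178, 169, 133, 110, 108, 112, 132, 140, 139, 139, 140, 140, 140, 140, 138]
206 [91, 105, 122, 132, 136, 137, 140, 148, 145, 122, 107, 106, 125, 167, 180, 182, 180, 181, 181, 180, 181, 182, 181, 173, 180, 182, 183, 182, 182, 
[... 1839 characters left out ...]
184, 184, 182, 181, 181, 182, 181, 181, 183, 183, 183, 182, 179, 171, 165, 169, 146, 109, 100, 106, 135, 155, 162, 163, 158]
377 [178, 170, 166, 180, 180, 171, 166, 179, 174, 170, 181, 182, 184, 185, 183, 182, 183, 183, 184, 184, 184, 183, 182, 182, 181, 180, 180, 180, 181, 183, 181, 180, 180, 171, 166, 165, 133, 105, 95, 100, 134, 156, 155, 152, 150]
383 [121, 145, 169, 179, 180, 176, 175, 180, 172, 168, 179, 182, 182, 182, 182, 183, 183, 183, 183, 183, 184, 182, 182, 182, 183, 181, 180, 181, 182, 180, 179, 181, 182, 177, 172, 166, 133, 107, 99, 100, 129, 147, 149, 149, 154][ WARN:0@0.336] global loadsave.cpp:1063 imwrite_ Unsupported depth image for selected encoder is fallbacked to CV_8U.
```

View pics/clip8.png

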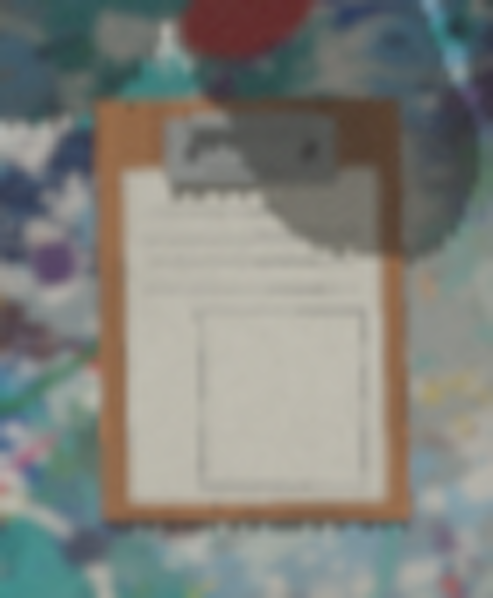

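The enlarged crop shows the empty box on the card clearly. Its lines lie at columns 363.2 and 386.2 and rows 204 and 229.3 of the top picture. At this scale that is 60 x 66 mm, as it should be.

Run:
```python
from h import *
print("box c",ray("top",[(374.8,216.7)],5).round(1))
q=lambda L:np.array(L)/7.04+(335,160)-.43
P=ray("top",q([(97,100),(105,520),(397,98),(411,520)]),4)
print(P.round(1))
for i,j in((1,0),(3,2),(2,0),(3,1)):
    d=P[j]-P[i];print(np.linalg.norm(d).round(1),np.degrees(np.arctan2(d[1],d[0])).round(2))
P=ray("top",[(352.5,200),(352.7,221),(388.63,200),(389.2,221)],5)
for i,j in((1,0),(3,2)):
    d=P[j]-P[i];print(np.degrees(np.arctan2(d[1],d[0])).round(2))
# side view: card mask -> corners check
b=cv2.imread("pics/side0.png").astype(int)[245:330,170:265]
m=((b.min(2)>125)&(b.max(2)-b.min(2)<30)).astype(np.uint8)
m=cv2.morphologyEx(m,cv2.MORPH_CLOSE,np.ones((3,3)))
cs,_=cv2.findContours(m,0,1);c=max(cs,key=cv2.contourArea)
ap=cv2.approxPolyDP(cv2.convexHull(c),3,True)[:,0]+(170,245);print(ap.tolist(),ray("side",ap,5).round(1).tolist())
```

```text
box c [[ 405.6 -270.1    5. ]]
[[ 521.1 -203.9    4. ]
 [ 362.4 -202.6    4. ]
 [ 520.  -316.8    4. ]
 [ 360.9 -316.5    4. ]]
158.7 -0.47
159.1 -0.13
112.9 89.45
113.9 89.23
-1.05
-0.44
[[246, 287], [247, 296], [200, 326], [170, 329], [170, 262], [211, 258]] [[493.9, -211.1, 5.0], [511.9, -226.9, 5.0], [482.6, -352.2, 5.0], [437.1, -401.9, 5.0], [305.3, -286.0, 5.0], [373.2, -210.3, 5.0]]
```

```bash
cat >> h.py <<'E'
def go(x,y,z,yaw):
    "numbers for a row taking the tool to x,y,z with tool x at world yaw"
    s=manip.observe();R=np.array(s["tool_rot"]);d=R.T@(np.array([x,y,z])-s["tcp_pos"])/300
    y0=np.degrees(np.arctan2(R[1,0],R[0,0]));print("t",round(s["time"],2),"yaw",y0.round(1),"tcp",np.round(s["tcp_pos"],1),"row",d.round(4),"spin",round(-((yaw-y0+180)%360-180)/30,3),"q6",np.round(s["q"][5]))
E
python3 -c "
from h import *
go(454.7,147.9,150,79.2)"
```

```text
t 0.1 yaw 13.9 tcp [ 143.6 -582.2  203.7] row [ 1.5896 -2.1144  0.1829] spin -2.178 q6 -3.0
```

```bash
R='[{"x":0.75,"y":-1,"z":0.0,"spin":0,"claw":1}]'
python3 -m handwheel '[{"x":0.75,"y":-1,"z":0,"spin":0,"claw":1},{"x":0.75,"y":-1,"z":0,"spin":0,"claw":1},{"x":0.75,"y":-1,"z":0,"spin":0,"claw":1},{"x":0.75,"y":-1,"z":0,"spin":0,"claw":1},{"x":0.75,"y":-1,"z":0,"spin":0,"claw":1}]'
python3 -m handwheel '[{"x":0.75,"y":-1,"z":0,"spin":-1,"claw":1},{"x":0.75,"y":-1,"z":0,"spin":-1,"claw":1},{"x":0.75,"y":-1,"z":0,"spin":-1,"claw":1},{"x":0.75,"y":-1,"z":0,"spin":-1,"claw":1},{"x":0.75,"y":-1,"z":0,"spin":-1,"claw":1}]'
python3 -c "
from h import *
go(454.7,147.9,150,79.2)"
```

```text
time: 0.72
tcp_pos: [266.1, -293.0, 204.3]
tool_rot: [[0.971, 0.239, 0.0], [0.239, -0.971, 0.0], [0.0, -0.0, -1.0]]
wrist_force: [0.6, -0.3, 0.6]
opening: 88.1
finger_force: 0.0
time: 1.35
tcp_pos: [388.3, -5.3, 204.6]
tool_rot: [[0.721, 0.693, 0.001], [0.693, -0.721, -0.0], [0.0, 0.001, -1.0]]
wrist_force: [0.4, -1.5, -0.5]
opening: 88.0
finger_force: 0.0
t 1.35 yaw 43.9 tcp [388.3  -5.3 204.6] row [ 0.5133 -0.2149  0.1821] spin -1.178 q6 40.0
```

```bash
python3 -m handwheel '[{"x":0.51,"y":-0.21,"z":0.18,"spin":-1,"claw":1},{"x":0.51,"y":-0.21,"z":0.18,"spin":-1,"claw":1},{"x":0.51,"y":-0.21,"z":0.18,"spin":-1,"claw":1},{"x":0.51,"y":-0.21,"z":0.18,"spin":-1,"claw":1},{"x":0.51,"y":-0.21,"z":0.18,"spin":-1,"claw":1}]'
python3 -c "
from h import *
go(454.7,147.9,12,79.2)"
```

```text
time: 1.98
tcp_pos: [454.4, 143.7, 150.7]
tool_rot: [[0.279, 0.96, -0.001], [0.96, -0.279, -0.001], [-0.001, -0.0, -1.0]]
wrist_force: [-0.8, 0.0, -0.6]
opening: 87.7
finger_force: 0.0
t 1.98 yaw 73.8 tcp [454.4 143.7 150.7] row [ 0.0139 -0.0028  0.4622] spin -0.18 q6 30.0
```

```bash
python3 -m handwheel '[{"x":0.014,"y":-0.003,"z":0.0,"spin":-0.18,"claw":1},{"x":0.014,"y":-0.003,"z":0.2,"spin":-0.18,"claw":1},{"x":0.014,"y":-0.003,"z":0.4,"spin":-0.18,"claw":1},{"x":0.014,"y":-0.003,"z":0.46,"spin":-0.18,"claw":1},{"x":0.014,"y":-0.003,"z":0.46,"spin":-0.18,"claw":1}]'
python3 - <<'E'
from h import *
im=eyes.snapshot("side");cv2.imwrite("pics/s1.png",cv2.resize(im[120:260,250:420,::-1],None,fx=4,fy=4,interpolation=2))
go(454.7,147.9,12,79.2)
E
```

```text
time: 2.6
tcp_pos: [455.0, 147.6, 13.3]
tool_rot: [[0.188, 0.982, -0.0], [0.982, -0.188, -0.0], [-0.0, -0.0, -1.0]]
wrist_force: [-0.2, -0.4, -0.1]
opening: 87.8
finger_force: 0.0
t 2.65 yaw 79.2 tcp [456.2 148.1  15. ] row [-0.0016 -0.0048  0.01  ] spin -0.001 q6 25.0
```

View pics/s1.png

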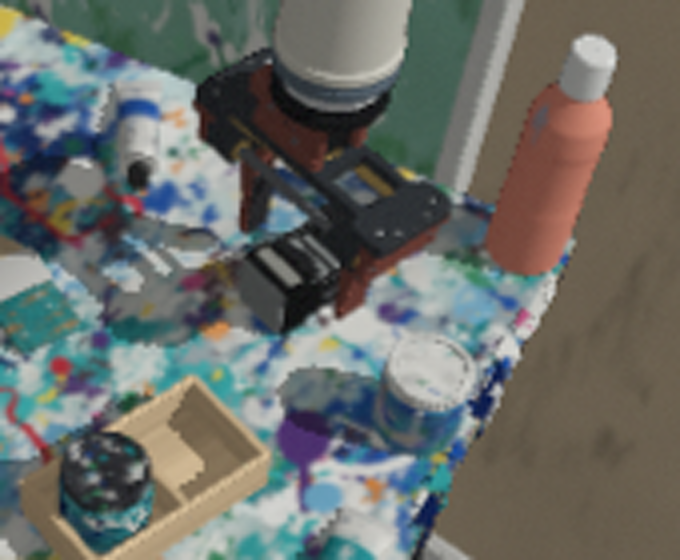

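The side view shows the fingers on either side of the stamp, just behind its head, at crop (290,250). The pots and the bottle are clear. I'll grip lightly and lift.

```bash
python3 -m handwheel '[{"x":0,"y":0,"z":0,"spin":0,"claw":0},{"x":0,"y":0,"z":0,"spin":0,"claw":0},{"x":0,"y":0,"z":0,"spin":0,"claw":0},{"x":0,"y":0,"z":0,"spin":0,"claw":0},{"x":0,"y":0,"z":0,"spin":0,"claw":0}]' 4
python3 -m handwheel '[{"x":0,"y":0,"z":0,"spin":0,"claw":0},{"x":0.0,"y":0,"z":-0.01,"spin":0,"claw":0},{"x":0.005,"y":0,"z":-0.025,"spin":0,"claw":0},{"x":0.01,"y":0,"z":-0.04,"spin":0,"claw":0},{"x":0.015,"y":0,"z":-0.055,"spin":0,"claw":0}]' 4
python3 - <<'E'
from h import *
im=eyes.snapshot("side");cv2.imwrite("pics/s2.png",cv2.resize(im[150:220,280:390,::-1],None,fx=6,fy=6,interpolation=2))
print(tool())
E
```

```text
time: 3.28
tcp_pos: [455.2, 148.5, 13.0]
tool_rot: [[0.186, 0.982, 0.0], [0.982, -0.186, 0.0], [0.0, 0.0, -1.0]]
wrist_force: [-0.3, 0.1, 1.5]
opening: 50.6
finger_force: 4.0
time: 3.9
tcp_pos: [455.9, 153.0, 29.5]
tool_rot: [[0.186, 0.982, -0.0], [0.982, -0.186, 0.0], [0.0, -0.0, -1.0]]
wrist_force: [-0.1, -0.6, -1.1]
opening: 50.2
finger_force: 4.0
(3.95, array([456.3, 153.2,  30.3]), [[0.186, 0.982, 0.001], [0.982, -0.186, 0.0], [0.001, 0.001, -1.0]], 50.2, array([-0.1,  0. , -1.5]), 3.9554784446954727)
```

View pics/s2.png

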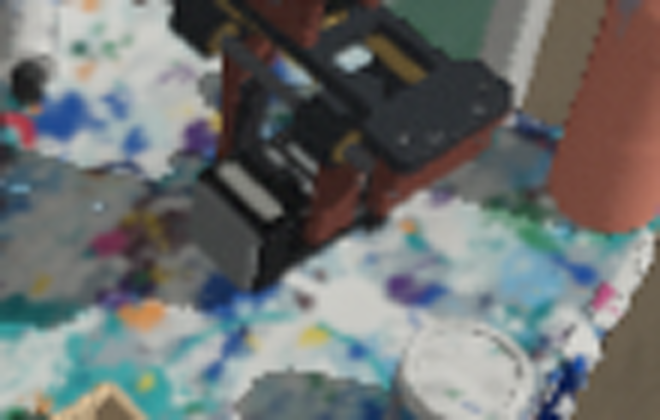

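The stamp is held and the head end looks tilted only a little, at crop (230,220). I'll lift clear and see how it hangs.

```bash
python3 -m handwheel '[{"x":0.01,"y":0,"z":-0.02,"spin":0,"claw":0},{"x":0.02,"y":0,"z":-0.04,"spin":0,"claw":0},{"x":0.03,"y":0,"z":-0.06,"spin":0,"claw":0},{"x":0.03,"y":0,"z":-0.1,"spin":0,"claw":0},{"x":0.03,"y":0,"z":-0.13,"spin":0,"claw":0}]' 4
python3 - <<'E'
from h import *
im=eyes.snapshot("side");cv2.imwrite("pics/s3.png",cv2.resize(im[130:215,280:390,::-1],None,fx=6,fy=6,interpolation=2))
print(tool())
E
```

```text
time: 4.58
tcp_pos: [457.8, 161.7, 69.4]
tool_rot: [[0.186, 0.982, 0.001], [0.982, -0.186, 0.0], [0.0, 0.001, -1.0]]
wrist_force: [-0.3, -1.0, -1.7]
opening: 50.5
finger_force: 4.0
(4.625, array([458.4, 161.9,  70.7]), [[0.186, 0.982, 0.003], [0.982, -0.186, 0.001], [0.001, 0.003, -1.0]], 50.8, array([ 1.4, -0.2,  0.3]), 3.9554543048143387)
```

View pics/s3.png

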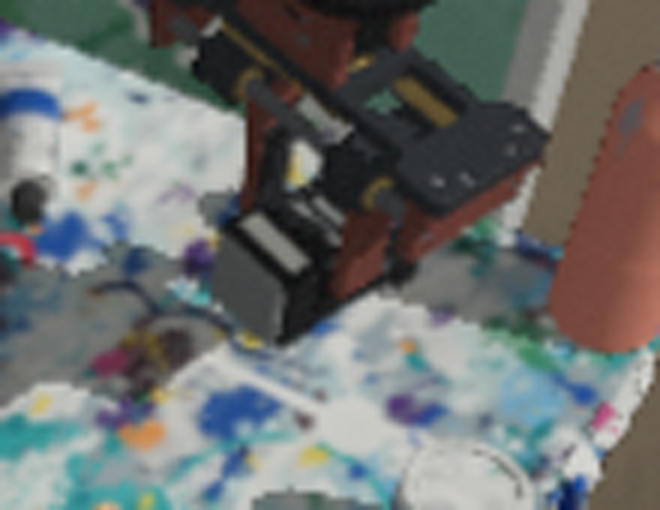

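It is gripped near its centre of mass, so it stays level in the pads. I'll set it back down, re-grip it by the head with a light grip, and lift along an arc so that the foot swings under.

```bash
python3 -m handwheel '[{"x":0,"y":0,"z":0.07,"spin":0,"claw":0},{"x":0,"y":0,"z":0.14,"spin":0,"claw":0},{"x":0,"y":0,"z":0.18,"spin":0,"claw":0},{"x":0,"y":0,"z":0.183,"spin":0,"claw":0},{"x":0,"y":0,"z":0.183,"spin":0,"claw":0}]' 4
python3 -m handwheel '[{"x":0,"y":0,"z":0,"spin":0,"claw":1},{"x":0,"y":0,"z":0,"spin":0,"claw":1},{"x":0,"y":0,"z":0,"spin":0,"claw":1},{"x":-0.05,"y":0,"z":0,"spin":0,"claw":1},{"x":-0.1,"y":0,"z":0,"spin":0,"claw":1}]' 4
python3 -m handwheel '[{"x":0,"y":0,"z":0,"spin":0,"claw":0},{"x":0,"y":0,"z":0,"spin":0,"claw":0},{"x":0,"y":0,"z":0,"spin":0,"claw":0},{"x":0,"y":0,"z":0,"spin":0,"claw":0},{"x":0,"y":0,"z":0,"spin":0,"claw":0}]' 4
```

```text
time: 5.25
tcp_pos: [457.9, 161.7, 14.0]
tool_rot: [[0.186, 0.982, 0.001], [0.982, -0.186, 0.0], [0.0, 0.001, -1.0]]
wrist_force: [0.1, 0.5, -2.1]
opening: 50.4
finger_force: 4.0
time: 5.88
tcp_pos: [451.7, 131.1, 13.3]
tool_rot: [[0.186, 0.983, -0.0], [0.983, -0.186, -0.0], [-0.0, -0.0, -1.0]]
wrist_force: [-0.3, 0.5, 0.3]
opening: 88.1
finger_force: 0.0
time: 6.5
tcp_pos: [451.9, 132.4, 13.3]
tool_rot: [[0.186, 0.983, -0.0], [0.983, -0.186, 0.0], [0.0, -0.0, -1.0]]
wrist_force: [-0.2, 0.5, -0.8]
opening: 48.9
finger_force: 4.0
```

```bash
python3 -m handwheel '[{"x":0.008,"y":0,"z":-0.025,"spin":0,"claw":0},{"x":0.022,"y":0,"z":-0.05,"spin":0,"claw":0},{"x":0.04,"y":0,"z":-0.076,"spin":0,"claw":0},{"x":0.062,"y":0,"z":-0.102,"spin":0,"claw":0},{"x":0.087,"y":0,"z":-0.124,"spin":0,"claw":0}]' 4
python3 -m handwheel '[{"x":0.025,"y":0,"z":-0.018,"spin":0,"claw":0},{"x":0.05,"y":0,"z":-0.03,"spin":0,"claw":0},{"x":0.076,"y":0,"z":-0.042,"spin":0,"claw":0},{"x":0.1,"y":0,"z":-0.05,"spin":0,"claw":0},{"x":0.13,"y":0,"z":-0.055,"spin":0,"claw":0}]' 4
python3 - <<'E'
from h import *
im=eyes.snapshot("side");cv2.imwrite("pics/s4.png",cv2.resize(im[130:215,270:380,::-1],None,fx=6,fy=6,interpolation=2))
E
```

```text
time: 7.12
tcp_pos: [457.0, 158.4, 51.2]
tool_rot: [[0.186, 0.982, 0.0], [0.982, -0.186, 0.0], [0.0, 0.0, -1.0]]
wrist_force: [0.2, 0.6, -2.4]
opening: 49.0
finger_force: 4.0
time: 7.75
tcp_pos: [464.2, 196.6, 67.1]
tool_rot: [[0.187, 0.982, -0.0], [0.982, -0.187, -0.0], [-0.0, -0.0, -1.0]]
wrist_force: [0.5, 0.3, -2.1]
opening: 49.0
finger_force: 4.0
```

View pics/s4.png

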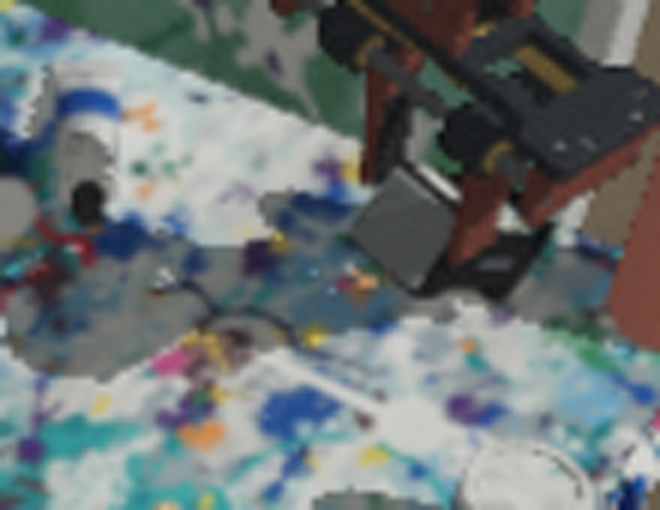

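The head face is at crop (405,230), and its edges give about 42° of tilt. The swing stopped there through pad friction. I'll ease the grip to 3 N and accelerate upward and toward the foot to swing it through.

```bash
cat >> h.py <<'E'
def face(n="side"):
    "project head face edges: report grey face corners of held stamp"
    s=manip.observe();im=eyes.snapshot(n);return im,s
E
python3 -m handwheel '[{"x":0,"y":0,"z":0,"spin":0,"claw":0},{"x":0,"y":0,"z":-0.1,"spin":0,"claw":0},{"x":0,"y":0,"z":-0.1,"spin":0,"claw":0},{"x":0.12,"y":0,"z":-0.1,"spin":0,"claw":0},{"x":0.12,"y":0,"z":-0.1,"spin":0,"claw":0}]' 3
python3 -m handwheel '[{"x":-0.03,"y":0,"z":0,"spin":0,"claw":0},{"x":-0.06,"y":0,"z":0,"spin":0,"claw":0},{"x":0.06,"y":0,"z":0,"spin":0,"claw":0},{"x":0.06,"y":0,"z":0,"spin":0,"claw":0},{"x":0.0,"y":0,"z":0,"spin":0,"claw":0}]' 3
python3 - <<'E'
from h import *
im=eyes.snapshot("side");cv2.imwrite("pics/s5.png",cv2.resize(im[100:215,270:400,::-1],None,fx=5,fy=5,interpolation=2))
E
```

```text
time: 8.43
tcp_pos: [470.4, 232.6, 95.7]
tool_rot: [[0.185, 0.983, -0.001], [0.983, -0.185, 0.0], [-0.0, -0.001, -1.0]]
wrist_force: [0.4, -0.6, -1.9]
opening: 48.9
finger_force: 3.0
time: 9.05
tcp_pos: [470.5, 230.5, 96.8]
tool_rot: [[0.185, 0.983, -0.0], [0.983, -0.185, -0.001], [-0.001, -0.0, -1.0]]
wrist_force: [-0.7, -1.2, -2.0]
opening: 49.1
finger_force: 3.0
```

View pics/s5.png

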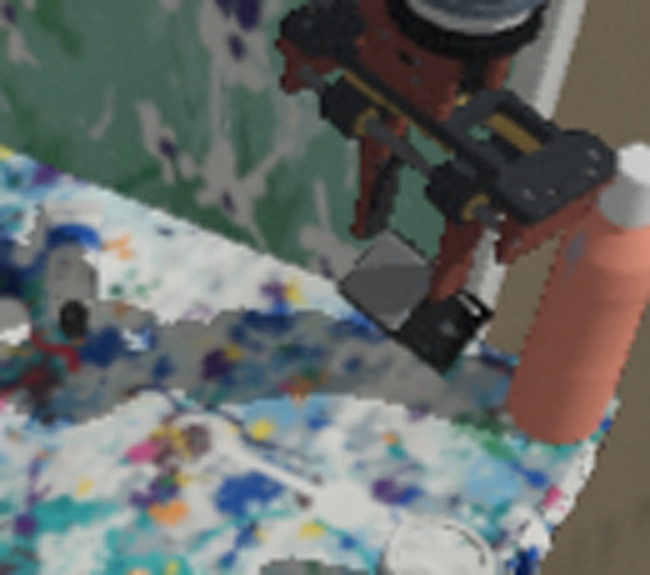

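The face and foot, crop (390,282) to (470,340), now show about 55° of tilt and the grip still holds. I'll repeat the shakes away from the bottle and measure the tilt numerically from now on.

```bash
cat >> h.py <<'E'
def proj(n,P):
    c=eyes.camera_model(n);p=c["world_to_cam"][:3,:3]@np.asarray(P)+c["world_to_cam"][:3,3]
    return np.array([c["fx"]*p[0]/p[2]+c["cx"],c["fy"]*p[1]/p[2]+c["cy"]])
def tilt(im=None,dbg=0):
    s=manip.observe();R=np.array(s["tool_rot"]);g=np.array(s["tcp_pos"])+[0,0,11]
    if im is None: im=eyes.snapshot("side")
    u0=proj("side",g); x0,y0=(u0-26).astype(int)
    sub=np.ascontiguousarray(im[y0:y0+52,x0:x0+52]).astype(int)
    v=sub.mean(2);m=((v>60)&(v<140)&(np.ptp(sub,axis=2)<14)).astype(np.uint8)
    m=cv2.morphologyEx(m,cv2.MORPH_OPEN,np.ones((3,3)))
    n,l,st,ce=cv2.connectedComponentsWithStats(m)
    k=1+np.argmin([np.hypot(*(ce[i]-26))+ (99 if st[i,4]<60 else 0) for i in range(1,n)])
    cs,_=cv2.findContours((l==k).astype(np.uint8),0,1)
    q=cv2.approxPolyDP(cs[0],3,True)[:,0]+(x0,y0)
    print("grip px",u0.round(1),"face",ce[k]+(x0,y0),"area",st[k,4],q.tolist())
    f=R[:,0]
    for th in (40,50,60,70,80,90):
        t=np.radians(th);h=-f*np.cos(t)+np.array([0,0,1])*np.sin(t);b=-f*np.sin(t)-np.array([0,0,1])*np.cos(t)
        T=g+14*h; C=[proj("side",T+sx*21*R[:,1]+sy*20*b) for sx,sy in((1,1),(1,-1),(-1,-1),(-1,1))]
        print(th,"top",proj("side",T).round(1),"area",round(cv2.contourArea(np.float32(C))),np.round(C).astype(int).tolist())
E
python3 -m handwheel '[{"x":-0.1,"y":0,"z":0,"spin":0,"claw":0},{"x":0,"y":0,"z":0,"spin":0,"claw":0},{"x":-0.15,"y":0,"z":0,"spin":0,"claw":0},{"x":-0.05,"y":0,"z":0,"spin":0,"claw":0},{"x":-0.2,"y":0,"z":0,"spin":0,"claw":0}]' 3
python3 -m handwheel '[{"x":0.15,"y":0,"z":0,"spin":0,"claw":0},{"x":0,"y":0,"z":0,"spin":0,"claw":0},{"x":0.15,"y":0,"z":-0.05,"spin":0,"claw":0},{"x":0.15,"y":0,"z":0,"spin":0,"claw":0},{"x":0.15,"y":0,"z":0,"spin":0,"claw":0}]' 3
python3 -c "
from h import *
tilt()"
```

```text
time: 9.72
tcp_pos: [459.3, 173.1, 96.5]
tool_rot: [[0.183, 0.983, -0.001], [0.983, -0.183, 0.0], [0.0, -0.001, -1.0]]
wrist_force: [-0.3, -0.8, -0.1]
opening: 14.2
finger_force: 0.0
time: 10.35
tcp_pos: [467.1, 215.3, 95.6]
tool_rot: [[0.187, 0.982, -0.002], [0.982, -0.187, -0.002], [-0.002, -0.002, -1.0]]
wrist_force: [0.0, -0.4, -0.6]
opening: 0.4
finger_force: 0.0
grip px [345.9 156.2] face [335.64835165 150.46153846] area 91 [[331, 145], [332, 154], [339, 156], [341, 150]]
40 top [343.5 155.7] area 213 [[345, 166], [353, 154], [342, 145], [334, 157]]
50 top [344.1 154.9] area 218 [[345, 165], [355, 154], [343, 145], [334, 156]]
60 top [344.7 154.2] area 216 [[345, 164], [356, 153], [344, 144], [334, 155]]
70 top [345.3 153.6] area 208 [[345, 163], [356, 153], [345, 144], [334, 154]]
80 top [346.  153.1] area 192 [[346, 162], [357, 153], [346, 144], [335, 153]]
90 top [346.7 152.6] area 171 [[347, 161], [358, 154], [347, 145], [336, 151]]
```

The stamp slipped out of the grip: the opening reads 0. I'll clear the gripper and look at how the stamp fell.

```bash
python3 -m handwheel '[{"x":-0.1,"y":0,"z":-0.2,"spin":0,"claw":1},{"x":-0.3,"y":0,"z":-0.3,"spin":0,"claw":1},{"x":-0.5,"y":0,"z":-0.3,"spin":0,"claw":1},{"x":-0.7,"y":0,"z":-0.3,"spin":0,"claw":1},{"x":-0.85,"y":0,"z":-0.3,"spin":0,"claw":1}]' 4
python3 - <<'E'
from h import *
t=eyes.snapshot("top")[:,:,::-1];s=eyes.snapshot("side")[:,:,::-1]
cv2.imwrite("pics/t6full.png",t);cv2.imwrite("pics/s6full.png",s)
A=cv2.resize(t[130:240,130:330],None,fx=4,fy=4,interpolation=2)[:300];A=cv2.resize(t[150:225,150:350],None,fx=4,fy=4,interpolation=2)
B=cv2.resize(s[140:215,250:450],None,fx=4,fy=4,interpolation=2)
cv2.imwrite("pics/v6.png",np.vstack([A,B]))
E
```

```text
time: 11.02
tcp_pos: [419.3, -36.3, 187.5]
tool_rot: [[0.188, 0.982, 0.001], [0.982, -0.188, -0.001], [-0.001, 0.001, -1.0]]
wrist_force: [0.6, 0.4, 1.1]
opening: 47.2
finger_force: 0.0
```

View pics/v6.png

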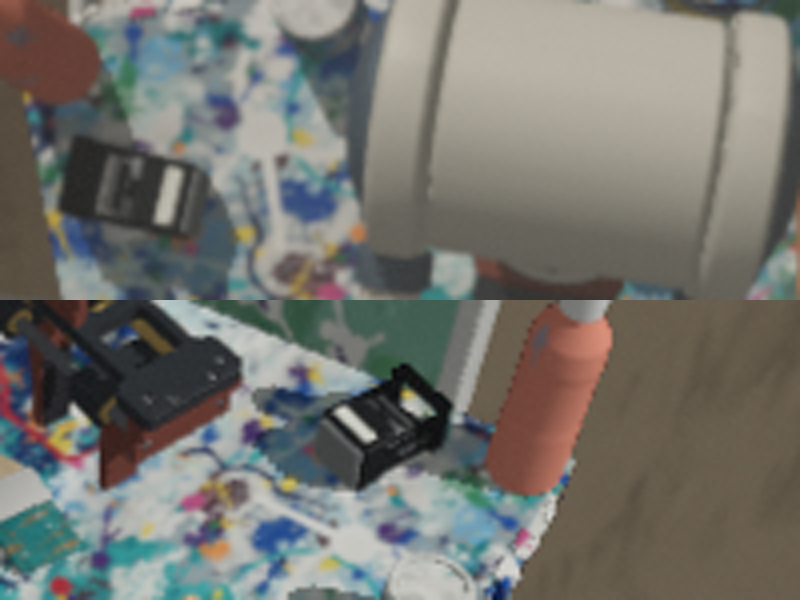

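The stamp lies again on its back as at the start, only further left. In the top crop its foot edge runs (75,135)–(60,210) and its head is near (200,200). The bottle and pots are untouched. It is near the table edge, so I'll first carry it back by the legs. Pictures are used up; the rest I measure numerically.

Run:
```python
from h import *
p=lambda q:np.array(q)/4+(150,150)-.37
P=ray("top",p([(76,137),(61,208),(209,165)]),46);print(P.round(1))
e=P[0]-P[1];print(np.linalg.norm(e),np.degrees(np.arctan2(e[1],e[0])),np.degrees(np.arctan2(*(P[2]-P[0])[1::-1])),np.linalg.norm(P[2]-P[0]))
yaw=np.radians(-11.8);ax=np.array([np.sin(yaw),-np.cos(yaw),0]);f=P[:2].mean(0);G=f+40*ax;print(f,G)
go(G[0],G[1],80,90-11.8)
```

```text
[[495.5 265.   46. ]
 [449.7 274.4  46. ]
 [476.  179.2  46. ]]
46.68412070186042 -11.58195042935766 -102.76854942542371 88.02820874033632
[472.59853982 269.71641755  46.        ] [464.41869775 230.561722    46.        ]
t 11.12 yaw 78.9 tcp [419.3 -37.9 187.4] row [ 0.9077 -0.0252  0.3564] spin 0.023 q6 1.0
```

Run:
```python
from h import *
print("cap top",ray("top",[(137.5,150)],188),"side cap",ray("side",[(397.5,134)],188),"side base",ray("side",[(250+528/4,140+185/4)],0))
for n,f in(("top","pics/top0.png"),("side","pics/side0.png")):
    a=cv2.cvtColor(cv2.imread(f),cv2.COLOR_BGR2HSV);x=slice(120,190) if n=="top" else slice(360,410)
    sub=a[120:200,x];m=((sub[...,0]<8)|(sub[...,0]>174))&(sub[...,1]>100)&(sub[...,2]>80)
    yy,xx=np.nonzero(m);print(n,xx.min()+x.start,xx.max()+x.start,yy.min()+120,yy.max()+120,xx.mean()+x.start,yy.mean()+120)
    cy,cx=yy.mean()+120,xx.mean()+x.start; print(ray(n,[(cx,cy)],75).round())
```

```text
cap top [[551.93474844 294.4179498  188.        ]] side cap [[556.10137688 295.93746277 188.        ]] side base [[5.65562752e+02 2.81918374e+02 1.13686838e-13]]
top 137 173 145 174 157.39215686274508 161.0017825311943
[[550. 285.  75.]]
side 372 402 142 188 386.1481927710843 165.6987951807229
[[556. 288.  75.]]
```

```bash
python3 -m handwheel '[{"x":0.2,"y":-0.025,"z":0.1,"spin":0.023,"claw":1},{"x":0.4,"y":-0.025,"z":0.2,"spin":0.023,"claw":1},{"x":0.6,"y":-0.025,"z":0.3,"spin":0.023,"claw":1},{"x":0.8,"y":-0.025,"z":0.35,"spin":0.023,"claw":1},{"x":0.885,"y":-0.025,"z":0.35,"spin":0.023,"claw":1}]' 4
python3 -c "
from h import *
go(463,223.7,13.5,78.2)"
```

```text
time: 11.75
tcp_pos: [461.1, 231.2, 80.1]
tool_rot: [[0.196, 0.981, -0.003], [0.981, -0.196, -0.001], [-0.001, -0.003, -1.0]]
wrist_force: [0.4, -0.7, -0.0]
opening: 87.6
finger_force: 0.0
t 11.75 yaw 78.7 tcp [461.1 231.2  80.1] row [-0.023   0.0117  0.2219] spin 0.017 q6 34.0
```

```bash
python3 -m handwheel '[{"x":-0.02,"y":0.008,"z":0.1,"spin":0,"claw":1},{"x":-0.02,"y":0.008,"z":0.222,"spin":0,"claw":1},{"x":-0.02,"y":0.008,"z":0.222,"spin":0,"claw":1},{"x":-0.02,"y":0.008,"z":0.222,"spin":0,"claw":0},{"x":-0.02,"y":0.008,"z":0.222,"spin":0,"claw":0}]' 10
python3 -m handwheel '[{"x":0,"y":0,"z":0,"spin":0,"claw":0},{"x":0,"y":0,"z":0,"spin":0,"claw":0},{"x":0,"y":0,"z":0,"spin":0,"claw":0},{"x":0,"y":0,"z":-0.03,"spin":0,"claw":0},{"x":-0.1,"y":0,"z":-0.06,"spin":0,"claw":0}]' 10
python3 -m handwheel '[{"x":-0.1,"y":0,"z":0,"spin":0,"claw":0},{"x":-0.3,"y":0,"z":0,"spin":0,"claw":0},{"x":-0.3,"y":0,"z":0.03,"spin":0,"claw":0},{"x":-0.3,"y":0,"z":0.057,"spin":0,"claw":0},{"x":-0.3,"y":0,"z":0.058,"spin":0,"claw":0}]' 10
```

```text
time: 12.38
tcp_pos: [464.9, 222.6, 17.6]
tool_rot: [[0.198, 0.98, 0.003], [0.98, -0.198, 0.001], [0.002, 0.003, -1.0]]
wrist_force: [-0.7, -0.1, -0.7]
opening: 71.2
finger_force: 0.0
time: 13.0
tcp_pos: [457.8, 193.3, 33.6]
tool_rot: [[0.196, 0.981, -0.0], [0.981, -0.196, 0.0], [0.0, -0.0, -1.0]]
wrist_force: [-0.0, 0.2, -2.3]
opening: 49.8
finger_force: 10.0
time: 13.62
tcp_pos: [439.9, 105.3, 15.7]
tool_rot: [[0.197, 0.98, -0.001], [0.98, -0.197, 0.0], [0.0, -0.001, -1.0]]
wrist_force: [0.0, -0.3, -1.3]
opening: 49.6
finger_force: 10.0
```

```bash
python3 -m handwheel '[{"x":0,"y":0,"z":0.005,"spin":0,"claw":1},{"x":0,"y":0,"z":0.005,"spin":0,"claw":1},{"x":0,"y":0,"z":0.005,"spin":0,"claw":1},{"x":-0.06,"y":0,"z":0.007,"spin":0,"claw":1},{"x":-0.12,"y":0,"z":0.007,"spin":0,"claw":1}]' 4
python3 -m handwheel '[{"x":0,"y":0,"z":0,"spin":0,"claw":0},{"x":0,"y":0,"z":0,"spin":0,"claw":0},{"x":0,"y":0,"z":0,"spin":0,"claw":0},{"x":0,"y":0,"z":0,"spin":0,"claw":0},{"x":0,"y":0,"z":0,"spin":0,"claw":0}]' 4
python3 -m handwheel '[{"x":0.01,"y":0,"z":-0.03,"spin":0,"claw":0},{"x":0.028,"y":0,"z":-0.067,"spin":0,"claw":0},{"x":0.05,"y":0,"z":-0.1,"spin":0,"claw":0},{"x":0.073,"y":0,"z":-0.13,"spin":0,"claw":0},{"x":0.1,"y":0,"z":-0.155,"spin":0,"claw":0}]' 4
python3 -m handwheel '[{"x":0.033,"y":0,"z":-0.02,"spin":0,"claw":0},{"x":0.067,"y":0,"z":-0.035,"spin":0,"claw":0},{"x":0.1,"y":0,"z":-0.047,"spin":0,"claw":0},{"x":0.13,"y":0,"z":-0.055,"spin":0,"claw":0},{"x":0.13,"y":0,"z":-0.055,"spin":0,"claw":0}]' 4
python3 -c "
from h import *
print(tool());tilt()"
```

```text
time: 14.25
tcp_pos: [432.8, 69.1, 14.0]
tool_rot: [[0.197, 0.98, 0.0], [0.98, -0.197, 0.0], [0.0, 0.0, -1.0]]
wrist_force: [1.3, 0.8, 0.2]
opening: 87.9
finger_force: 0.0
time: 14.88
tcp_pos: [432.8, 69.6, 13.9]
tool_rot: [[0.198, 0.98, -0.0], [0.98, -0.198, 0.0], [0.0, -0.0, -1.0]]
wrist_force: [-0.4, 0.5, 0.4]
opening: 48.3
finger_force: 4.0
time: 15.5
tcp_pos: [439.0, 99.2, 61.2]
tool_rot: [[0.198, 0.98, 0.001], [0.98, -0.198, 0.0], [0.0, 0.0, -1.0]]
wrist_force: [1.2, 0.2, -1.3]
opening: 45.5
finger_force: 4.1
time: 16.12
tcp_pos: [446.6, 137.5, 77.1]
tool_rot: [[0.197, 0.98, 0.0], [0.98, -0.197, 0.0], [0.0, 0.0, -1.0]]
wrist_force: [-0.3, -1.0, -0.4]
opening: 33.6
finger_force: 0.0
(16.125, array([446.6, 137.5,  77.1]), [[0.197, 0.98, 0.0], [0.98, -0.197, 0.0], [0.0, 0.0, -1.0]], 33.6, array([-0.3, -1. , -0.4]), 0.0)
grip px [321.6 173.2] face [319.94262295 171.69672131] area 122 [[321, 165], [313, 172], [323, 179], [325, 166]]
40 top [318.9 172.8] area 209 [[320, 184], [329, 171], [318, 162], [310, 174]]
50 top [319.5 172. ] area 217 [[320, 183], [330, 171], [319, 161], [309, 173]]
60 top [320.1 171.3] area 218 [[320, 182], [331, 171], [320, 161], [310, 172]]
70 top [320.8 170.7] area 212 [[320, 181], [332, 171], [321, 161], [310, 171]]
80 top [321.5 170.1] area 200 [[321, 179], [333, 171], [322, 161], [310, 170]]
90 top [322.2 169.7] area 181 [[322, 178], [333, 171], [323, 162], [311, 168]]
```

It slipped off the head's bevelled end. I'll clear the arm and locate the stamp again numerically, from the dark body and its white label.

```bash
python3 -m handwheel '[{"x":-0.1,"y":0,"z":-0.2,"spin":0,"claw":1},{"x":-0.3,"y":0,"z":-0.3,"spin":0,"claw":1},{"x":-0.5,"y":0,"z":-0.3,"spin":0,"claw":1},{"x":-0.75,"y":0,"z":-0.3,"spin":0,"claw":1},{"x":-0.95,"y":0,"z":-0.3,"spin":0,"claw":1}]' 4
cat >> h.py <<'E'
def lying(im,lo,hi):
    "dark body rect and white label of the lying stamp in a top picture; lo,hi pixel window corners"
    (x0,y0),(x1,y1)=lo,hi;g=im[y0:y1,x0:x1].astype(int)
    m=(g.max(2)<72).astype(np.uint8);m=cv2.morphologyEx(m,cv2.MORPH_OPEN,np.ones((2,2)));m=cv2.morphologyEx(m,cv2.MORPH_CLOSE,np.ones((7,7)));m=cv2.morphologyEx(m,cv2.MORPH_OPEN,np.ones((9,9)))
    r,A=rect(m,lo);print("dark area",A,r.round(1).tolist());show("body",ray("top",r,46))
    w=((g.min(2)>105)&(np.ptp(g,axis=2)<40)).astype(np.uint8);n,l,st,ce=cv2.connectedComponentsWithStats(w)
    for i in range(1,n):
        if 10<st[i,4]<80:
            rr=cv2.minAreaRect(np.argwhere(l==i)[:,::-1].astype(np.float32)+np.float32(lo));P=ray("top",cv2.boxPoints(rr),46)
            print("white",st[i,4],(ce[i]+lo).round(1),np.round(rr[1],1));show("  ",P)
E
python3 - <<'E'
from h import *
lying(cv2.imread("pics/top0.png")[:,:,::-1],(188,176),(240,222))
lying(cv2.imread("pics/t6full.png")[:,:,::-1],(158,178),(210,220))
im=eyes.snapshot("top");cv2.imwrite("pics/t7.png",im[:,:,::-1]);lying(im,(196,176),(262,222));print(tool()[1])
E
```

```text
time: 16.8
tcp_pos: [392.2, -129.9, 167.5]
tool_rot: [[0.198, 0.98, 0.002], [0.98, -0.198, -0.001], [-0.0, 0.002, -1.0]]
wrist_force: [0.8, -0.8, 0.5]
opening: 73.4
finger_force: 0.0Traceback (most recent call last):
  File "<stdin>", line 2, in <module>
  File "h.py", line 48, in lying
    r,A=rect(m,lo);print("dark area",A,r.round(1).tolist());show("body",ray("top",r,46))
        ~~~~^^^^^^
  File "h.py", line 10, in rect
    c=max(cs,key=cv2.contourArea); return cv2.boxPoints(cv2.minAreaRect(c))+np.array(off),cv2.contourArea(c)
ValueError: max() iterable argument is empty
```

```bash
sed -i 's/np.ones((7,7))/np.ones((9,9))/; s/m=cv2.morphologyEx(m,cv2.MORPH_OPEN,np.ones((2,2)));//; s/np.ones((9,9)))$/np.ones((7,7)))/' h.py
python3 - <<'E'
from h import *
lying(cv2.imread("pics/top0.png")[:,:,::-1],(188,176),(240,222))
lying(cv2.imread("pics/t6full.png")[:,:,::-1],(158,178),(210,220))
im=eyes.snapshot("top");cv2.imwrite("pics/t7.png",im[:,:,::-1]);lying(im,(196,176),(262,222));print(tool()[1])
E
```

```text
dark area 759.5 [[197.0, 188.0], [232.0, 188.0], [232.0, 221.0], [197.0, 221.0]]
body c [440.6 146.8  46. ] sides [90.1 84.7] dir [-90.9 179.7]
white 31 [207.6 198. ] [ 2.9 13.3]
   c [458.6 164.2  46. ] sides [34.2  7.5] dir [ -15.3 -106.1]
white 69 [223.  200.2] [ 4.5 14.7]
   c [451.4 124.7  46. ] sides [37.7 11.6] dir [ -11.5 -102.2]
white 47 [197.1 213.8] [7.6 8.4]
   c [417.1 191.5  46. ] sides [21.3 19.6] dir [ -68.9 -158.3]
white 14 [238.2 219. ] [5. 2.]
   c [403.7  86.8  46. ] sides [ 5.1 12.8] dir [-90.8 179.6]
white 13 [194.  220.2] [2. 4.]
   c [401.5 199.4  46. ] sides [10.3  5.1] dir [ -90.8 -179.9]
dark area 670.0 [[160.4, 202.5], [165.7, 179.9], [203.4, 188.7], [198.0, 211.4]]
body c [464.6 230.7  46. ] sides [ 59.8 100.2] dir [ -12.9 -104.1]
white 16 [161.4 188.8] [4. 3.]
   c [482.5 283.4  46. ] sides [ 7.8 10.4] dir [ -90.9 -179.6]
white 66 [191.7 198.5] [ 4.6 13.8]
   c [456.6 205.3  46. ] sides [35.5 11.9] dir [ -13.9 -104.9]
white 21 [162.3 198.7] [7. 3.]
   c [457.9 280.6  46. ] sides [ 7.7 18.1] dir [ -90.9 -179.6]
white 60 [169.  216.8] [ 7. 11.]
   c [413.9 262.3  46. ] sides [28.3 17.9] dir [ -90.8 -179.7]
white 14 [208.2 217. ] [5. 2.]
   c [409.9 163.5  46. ] sides [ 5.1 12.8] dir [-90.8 179.9]
dark area 170.5 [[212.0, 207.0], [232.0, 207.0], [232.0, 221.0], [212.0, 221.0]]
body c [415.8 127.7  46. ] sides [51.2 35.8] dir [-90.8 179.7]
white 69 [202.2 215.4] [16.2  8.5]
   c [410.3 178.7  46. ] sides [21.5 41.9] dir [ -36.3 -126.5]
[ 390.1 -137.   167.1]
```

```bash
python3 -m handwheel '[{"x":-0.2,"y":0,"z":0,"spin":0,"claw":1},{"x":-0.4,"y":0,"z":0,"spin":0,"claw":1},{"x":-0.5,"y":0.1,"z":0,"spin":0,"claw":1},{"x":-0.6,"y":0.2,"z":0,"spin":0,"claw":1},{"x":-0.6,"y":0.2,"z":0,"spin":0,"claw":1}]' 4
python3 - <<'E'
from h import *
im=eyes.snapshot("top");cv2.imwrite("pics/t8.png",im[:,:,::-1]);s=eyes.snapshot("side");cv2.imwrite("pics/s8.png",s[:,:,::-1])
lying(im,(150,165),(262,250));print(tool()[1])
a=cv2.imread("pics/top0.png")[:,:,::-1].astype(int);d=np.abs(im.astype(int)-a).max(2)>40
d=cv2.morphologyEx(d.astype(np.uint8),cv2.MORPH_OPEN,np.ones((3,3)))
n,l,st,ce=cv2.connectedComponentsWithStats(d)
for i in range(1,n):
    if st[i,4]>25: print("top diff",st[i].tolist(),ce[i].round())
b=cv2.imread("pics/side0.png")[:,:,::-1].astype(int);d=np.abs(s.astype(int)-b).max(2)>40
d=cv2.morphologyEx(d.astype(np.uint8),cv2.MORPH_OPEN,np.ones((3,3)))
n,l,st,ce=cv2.connectedComponentsWithStats(d)
for i in range(1,n):
    if st[i,4]>25: print("side diff",st[i].tolist(),ce[i].round())
E
```

```text
time: 17.48
tcp_pos: [416.1, -317.7, 165.1]
tool_rot: [[0.2, 0.98, -0.002], [0.98, -0.2, 0.002], [0.001, -0.003, -1.0]]
wrist_force: [-0.6, -0.4, -0.0]
opening: 87.8
finger_force: 0.0
dark area 165.0 [[212.0, 207.0], [224.0, 207.0], [224.0, 225.0], [212.0, 225.0]]
body c [410.9 137.9  46. ] sides [30.8 46. ] dir [-90.8 179.8]
white 16 [161.4 188.8] [4. 3.]
   c [482.5 283.4  46. ] sides [ 7.8 10.4] dir [ -90.9 -179.6]
white 62 [164.8 200. ] [10.3  7.6]
   c [452.7 275.4  46. ] sides [19.5 26.8] dir [ -64.  -153.3]
white 33 [195.  222.2] [7.2 5.4]
   c [396.4 196.8  46. ] sides [13.7 18.4] dir [ -64.1 -153.5]
[ 415.8 -315.9  166.6]
top diff [406, 129, 154, 118, 6985] [494. 186.]
top diff [426, 181, 9, 13, 62] [430. 187.]
top diff [196, 186, 15, 21, 185] [201. 196.]
top diff [454, 188, 9, 9, 60] [458. 192.]
top diff [220, 193, 18, 21, 217] [229. 203.]
top diff [419, 199, 4, 12, 41] [421. 205.]
top diff [464, 198, 11, 10, 90] [469. 202.]
top diff [204, 215, 7, 7, 31] [207. 218.]
top diff [214, 223, 22, 19, 276] [226. 232.]
top diff [474, 233, 44, 46, 714] [496. 256.]
top diff [434, 237,
[... 1455 characters left out ...]
, 12, 135] [120.  61.]
side diff [112, 71, 11, 14, 118] [117.  77.]
side diff [124, 75, 13, 11, 53] [130.  79.]
side diff [197, 86, 5, 18, 67] [199.  95.]
side diff [226, 110, 12, 7, 68] [232. 114.]
side diff [200, 114, 22, 20, 210] [211. 123.]
side diff [52, 117, 41, 32, 745] [ 68. 135.]
side diff [230, 123, 9, 5, 38] [234. 125.]
side diff [212, 129, 25, 22, 336] [222. 138.]
side diff [0, 138, 121, 159, 6213] [ 45. 224.]
side diff [133, 141, 80, 138, 4464] [172. 212.]
side diff [314, 169, 22, 23, 204] [323. 177.]
side diff [286, 175, 23, 15, 220] [296. 182.]
side diff [335, 177, 10, 17, 117] [339. 185.]
side diff [304, 194, 21, 10, 140] [313. 199.]
side diff [0, 197, 10, 15, 85] [  3. 204.]
```

Run:
```python
from h import *
for f,n,(x0,y0,x1,y1) in(("pics/t8.png","top",(190,175,250,235)),("pics/s8.png","side",(280,145,350,205))):
    g=cv2.imread(f)[y0:y1,x0:x1].astype(int);v=g.mean(2)
    m=((v<110)&(np.ptp(g,axis=2)<16)).astype(np.uint8)
    m=cv2.morphologyEx(m,cv2.MORPH_OPEN,np.ones((3,3)));k,l,st,ce=cv2.connectedComponentsWithStats(m)
    for i in range(1,k):
        if st[i,4]>40:
            q=np.argwhere(l==i)[:,::-1].astype(np.float32)+(x0,y0);r=cv2.minAreaRect(q.astype(np.float32))
            print(n,"neutral dark",st[i,4],(ce[i]+(x0,y0)).round(1),"rect",np.round(r[1],1),round(r[2],1),"mean",v[l==i].mean().round(),"std",v[l==i].std().round(1))
            h,_=np.histogram(v[l==i],range(20,120,10));print(h)
print("label scan");lying(cv2.imread("pics/t8.png")[:,:,::-1],(195,175),(250,235))
```

```text
top neutral dark 131 [239.7 178.9] rect [ 9. 16.] 90.0 mean 96.0 std 8.7
[ 0  0  0  1  2  3 17 69 39]
top neutral dark 624 [220.6 216.7] rect [44.1 24.7] 60.8 mean 80.0 std 18.2
[  0   0  28  78 124  76  74 123 121]
side neutral dark 665 [319.1 183.1] rect [56.8 26.9] 1.9 mean 60.0 std 31.3
[117  84  54  46  46  38  48  73 108]
label scan
dark area 165.0 [[212.0, 207.0], [224.0, 207.0], [224.0, 225.0], [212.0, 225.0]]
body c [410.9 137.9  46. ] sides [30.8 46. ] dir [-90.8 179.8]
white 73 [201.7 215.3] [17.1  8.5]
   c [410.9 179.5  46. ] sides [21.5 44. ] dir [ -36.3 -126.5]
white 19 [196.1 222.6] [7. 4.]
   c [395.  191.7  46. ] sides [10.2 17.9] dir [ -90.8 -180. ]
```

Run:
```python
from h import *
def comps(f,n,win,lo,hi,sat,mn=25):
    x0,y0,x1,y1=win;g=cv2.imread(f)[y0:y1,x0:x1].astype(int);v=g.mean(2)
    m=((v>=lo)&(v<hi)&(np.ptp(g,axis=2)<sat)).astype(np.uint8);k,l,st,ce=cv2.connectedComponentsWithStats(m,connectivity=4)
    for i in range(1,k):
        if st[i,4]>mn:
            q=np.argwhere(l==i)[:,::-1].astype(np.float32)+np.float32((x0,y0));r=cv2.minAreaRect(q)
            print(f,(lo,hi),st[i,4],(st[i,:2]+(x0,y0)).tolist(),st[i,2:4].tolist(),"rect",np.round(r[0],1),np.round(r[1],1),round(r[2],1))
T=(190,175,250,235);S=(280,145,350,205)
for f,n,w in(("pics/t8.png","top",T),("pics/s8.png","side",S),("pics/side0.png","side",S),("pics/top0.png","top",T)):
    comps(f,n,w,0,50,20);comps(f,n,w,50,78,14)
# projection of hypothesised upright stamp standing at foot (449,151)
for z in(0,48,86): print(z,proj("top",(449,140,z)).round(),proj("side",(449,140,z)).round())
```

```text
pics/t8.png (50, 78) 182 [208, 194] [19, 27] rect [219.5 208.6] [16.7 25.4] 29.1
pics/t8.png (50, 78) 42 [213, 219] [11, 16] rect [216.1 226.9] [12.5 11.1] 32.0
pics/s8.png (0, 50) 310 [308, 170] [30, 29] rect [321.6 184.4] [26.5 26.1] 11.3
pics/side0.png (0, 50) 319 [311, 171] [33, 32] rect [328.  185.3] [21.8 30.6] 59.9
pics/side0.png (50, 78) 27 [322, 178] [11, 10] rect [327. 183.] [12.7  2.8] 45.0
pics/side0.png (50, 78) 101 [308, 185] [13, 18] rect [313.8 193.7] [19.3  6. ] 48.0
pics/top0.png (50, 78) 404 [196, 186] [37, 35] rect [213.1 204.2] [34.8 30.8] 12.5
pics/top0.png (50, 78) 57 [227, 210] [13, 12] rect [232.9 215.8] [ 5.3 15.6] 54.5
pics/top0.png (50, 78) 37 [218, 213] [9, 8] rect [222. 216.] [4.2 8.5] 45.0
0 [220. 203.] [319. 194.]
48 [217. 201.] [321. 183.]
86 [215. 200.] [323. 174.]
```

Run:
```python
from h import *
for f,c in(("pics/t8.png",(216,200)),("pics/s8.png",(323,174))):
    g=cv2.imread(f).astype(int)
    v=g.mean(2);print(f,"gray every 2 px around",c)
    print(v[c[1]-20:c[1]+30:2,c[0]-24:c[0]+26:2].astype(int))
```

```text
pics/t8.png gray every 2 px around (216, 200)
[[163 161 126 119 122 121  92  79  90 147 177 177 177 178 165 132 150 153
  170 168 113 107 105  92  90]
 [161 156 107 120 131 133 127 112 139 173 177 177 176 177 175 136 145 156
  162 165 145 109 106 100  99]
 [153 124  99 125 134 140 150 143 153 178 178 177 177 178 176 133 138 148
  162 165 162 146 121 102 105]
 [137 118 133 153 158 141 126 142 155 177 179 179 178 180 178 164 159 159
  164 165 166 171 171 154 164]
 [149 135 142 147 153 151 138 150 164 167 174 179 180 169 143 151 165 171
  174 174 174 173 172 175 170]
 [161 156 132 133 131 124 121 143 153 148 150 133 175 150  87 137 141 148
  167 163 164 137 136 159 159]
 [143 136 133 132 140  91 112 107 100  96  91  82 128 133 119 147 146 129
  144 150 126 106 101 123 124]
 [147 149 143 140 159 103 113 113 114 114 114 111 111  74  84 119 149 142
  127 125  88  94 108 136 160]
 [171 171 166 160 163 106 112 112 112 114 112 114 112  64  75  53  67 105
  142 124 106 107 158 156 161]
 [168 164 165 143 121 106 113 112 113 111 112 113 106  58  64  51  51  91
  114  94  94 122 138 131 132]
 [14
[... 3543 characters left out ...]
21  25  78  83  72  93  31  44  47  31
  115 191 169 154 166 174 144]
 [110  50  64  76  87  90 104  97  75  19  20  92  92  31  27  34  30  66
  153 186 180 144 148 150 145]
 [179 147 101 104 164 114 103 107  94  83  19  23  77  24  31  32 105 156
  174 181 173 158 156 157 139]
 [143  82  79 107 156 170 159 165  92  59  50  18  23  51  70 174 175 123
  179 188 190 174 156 101  92]
 [126  87  80 112 173 183 169 128  90  80  54  51  25  87 154 142 184 195
  195 195 194 195 170  91  91]
 [ 83  98 116 142 170 184 172 110  84  83 115 133 118 170 159 126 106 190
  195 193 193 193 190 156 110]
 [111 125 133 136 158 179 180 147 111  90 120 144 142 139 146 166 175 189
  194 193 193 193 193 189 182]]
```

The numbers say the stamp landed standing upright: the uniform grey head top is at about (209,203) in the top view and (325,174) in the side view, with dark sides below it. I'll locate it at z = 86 from both views.

```bash
cat >> h.py <<'E'
def up(f,n,c,z=86,r=26,lo=100,hi=124):
    g=cv2.imread(f).astype(int);x0,y0=c[0]-r,c[1]-r;s=g[y0:y0+2*r,x0:x0+2*r]
    v=s.mean(2);m=((v>lo)&(v<hi)&(np.ptp(s,axis=2)<14)).astype(np.uint8);m=cv2.morphologyEx(m,cv2.MORPH_OPEN,np.ones((3,3)))
    k,l,st,ce=cv2.connectedComponentsWithStats(m,connectivity=4);i=1+np.argmax(st[1:,4])
    cs,_=cv2.findContours((l==i).astype(np.uint8),0,1);q=cs[0][:,0].astype(np.float32)+np.float32((x0,y0))
    W=ray(n,q,z)[:,:2].astype(np.float32);R=cv2.minAreaRect(W);C=ray(n,[ce[i]+(x0,y0)],z)[0]
    print(n,"area",st[i,4],"px",(ce[i]+(x0,y0)).round(1),"centroid",C.round(1),"rect c",np.round(R[0],1),np.round(R[1],1),round(R[2],1)); return C
E
python3 - <<'E'
from h import *
for z in (86,80):
    up("pics/t8.png","top",(209,203),z);up("pics/s8.png","side",(325,174),z)
E
```

```text
top area 230 px [208.5 200.1] centroid [447.9 154.9  86. ] rect c [448.  154.8] [36.5 38.3] 81.0
side area 143 px [326.4 169.3] centroid [446.9 158.7  86. ] rect c [446.9 160.4] [41.5 36.7] 81.1
top area 230 px [208.5 200.1] centroid [448.5 156.   80. ] rect c [448.6 155.9] [36.7 38.6] 81.0
side area 143 px [326.4 169.3] centroid [444.2 163.4  80. ] rect c [444.2 165.2] [41.7 36.9] 81.1
```

Both views agree within 4 mm: the stamp is upright at (447.5,156) with yaw about −9°. Now I'll grip the legs from above.

```bash
python3 -m handwheel '[{"x":0.2,"y":0.2,"z":0,"spin":0,"claw":1},{"x":0.4,"y":0.2,"z":0,"spin":0,"claw":1},{"x":0.6,"y":0.1,"z":0,"spin":0,"claw":1},{"x":0.8,"y":0.1,"z":0,"spin":0,"claw":1},{"x":1,"y":0.1,"z":0,"spin":0,"claw":1}]' 20
python3 -c "
from h import *
go(447.5,156,130,81)"
```

```text
time: 18.2
tcp_pos: [502.0, -36.3, 168.2]
tool_rot: [[0.198, 0.98, 0.002], [0.98, -0.198, -0.0], [0.0, 0.002, -1.0]]
wrist_force: [0.9, -0.3, -0.1]
opening: 87.9
finger_force: 0.0
t 18.2 yaw 78.6 tcp [502.  -36.3 168.2] row [ 0.5923 -0.305   0.1267] spin -0.08 q6 3.0
```

```bash
python3 -m handwheel '[{"x":0.2,"y":-0.1,"z":0,"spin":-0.08,"claw":1},{"x":0.4,"y":-0.2,"z":0.05,"spin":-0.08,"claw":1},{"x":0.592,"y":-0.305,"z":0.1,"spin":-0.08,"claw":1},{"x":0.592,"y":-0.305,"z":0.125,"spin":-0.08,"claw":1},{"x":0.592,"y":-0.305,"z":0.125,"spin":-0.08,"claw":1}]' 20
python3 -c "
from h import *
go(447.5,156,27,81)"
```

```text
time: 18.82
tcp_pos: [447.3, 153.7, 129.1]
tool_rot: [[0.155, 0.988, -0.0], [0.988, -0.155, -0.001], [-0.001, -0.0, -1.0]]
wrist_force: [-0.1, 0.1, -0.0]
opening: 87.7
finger_force: 0.0
t 18.82 yaw 81.1 tcp [447.3 153.7 129.1] row [ 0.0079 -0.0006  0.3403] spin 0.004 q6 24.0
```

Descend and check contact before closing.

```bash
python3 -m handwheel '[{"x":0.008,"y":0,"z":0.1,"spin":0,"claw":1},{"x":0.008,"y":0,"z":0.2,"spin":0,"claw":1},{"x":0.008,"y":0,"z":0.3,"spin":0,"claw":1},{"x":0.008,"y":0,"z":0.34,"spin":0,"claw":1},{"x":0.008,"y":0,"z":0.34,"spin":0,"claw":1}]' 20
python3 -m handwheel '[{"x":0,"y":0,"z":0,"spin":0,"claw":0},{"x":0,"y":0,"z":0,"spin":0,"claw":0},{"x":0,"y":0,"z":0,"spin":0,"claw":0},{"x":0,"y":0,"z":0,"spin":0,"claw":0},{"x":0,"y":0,"z":0,"spin":0,"claw":0}]' 20
python3 -c "
from h import *
go(447.5,156,27,81)"
```

```text
time: 19.45
tcp_pos: [449.0, 154.6, 27.5]
tool_rot: [[0.159, 0.987, -0.001], [0.987, -0.159, -0.0], [-0.001, -0.0, -1.0]]
wrist_force: [0.3, 0.1, 0.2]
opening: 87.8
finger_force: 0.0
time: 20.08
tcp_pos: [448.7, 155.7, 27.7]
tool_rot: [[0.157, 0.988, -0.0], [0.988, -0.157, 0.0], [0.0, -0.0, -1.0]]
wrist_force: [-1.9, -0.8, 3.1]
opening: 50.2
finger_force: 20.0
t 20.07 yaw 81.0 tcp [448.7 155.7  27.7] row [ 0.0002 -0.004   0.0023] spin -0.001 q6 24.0
```

```bash
python3 -m handwheel '[{"x":0,"y":0,"z":-0.1,"spin":0,"claw":0},{"x":0,"y":0,"z":-0.2,"spin":0,"claw":0},{"x":0,"y":0,"z":-0.3,"spin":0,"claw":0},{"x":-0.1,"y":0,"z":-0.32,"spin":0,"claw":0},{"x":-0.2,"y":0,"z":-0.32,"spin":0,"claw":0}]' 20
python3 -m handwheel '[{"x":-0.2,"y":0,"z":0,"spin":0,"claw":0},{"x":-0.4,"y":0,"z":0,"spin":0,"claw":0},{"x":-0.6,"y":0,"z":0,"spin":0,"claw":0},{"x":-0.8,"y":0,"z":0,"spin":0,"claw":0},{"x":-0.9,"y":0,"z":0,"spin":0,"claw":0}]' 20
python3 -c "
from h import *
go(405.6,-270.1,120,89.5)"
```

```text
time: 20.7
tcp_pos: [439.6, 96.0, 124.0]
tool_rot: [[0.156, 0.988, 0.001], [0.988, -0.156, -0.0], [0.0, 0.001, -1.0]]
wrist_force: [0.0, 0.3, -2.9]
opening: 49.9
finger_force: 20.0
time: 21.32
tcp_pos: [396.0, -172.8, 123.0]
tool_rot: [[0.16, 0.987, -0.001], [0.987, -0.16, -0.0], [-0.001, -0.0, -1.0]]
wrist_force: [0.7, -0.2, -1.6]
opening: 49.8
finger_force: 20.0
t 21.32 yaw 80.8 tcp [ 396.  -172.8  123. ] row [-0.315   0.0835  0.01  ] spin -0.29 q6 -19.0
```

```bash
python3 -m handwheel '[{"x":-0.15,"y":0.04,"z":0,"spin":-0.29,"claw":0},{"x":-0.31,"y":0.08,"z":0,"spin":-0.29,"claw":0},{"x":-0.31,"y":0.08,"z":0,"spin":-0.29,"claw":0},{"x":-0.31,"y":0.08,"z":0.1,"spin":-0.29,"claw":0},{"x":-0.31,"y":0.08,"z":0.1,"spin":-0.29,"claw":0}]' 20
python3 -c "
from h import *
go(405.6,-270.1,34,89.5);go(405.6,-270.1,34,89.5)"
```

```text
time: 21.95
tcp_pos: [404.8, -264.1, 90.7]
tool_rot: [[0.005, 1.0, -0.004], [1.0, -0.005, 0.004], [0.004, -0.004, -1.0]]
wrist_force: [0.2, 0.7, -2.0]
opening: 49.7
finger_force: 20.0
t 21.95 yaw 89.7 tcp [ 404.8 -264.1   90.7] row [-0.0208  0.0037  0.1889] spin 0.006 q6 -37.0
t 21.95 yaw 89.7 tcp [ 404.8 -264.1   90.7] row [-0.0208  0.0037  0.1889] spin 0.006 q6 -37.0
```

```bash
python3 -m handwheel '[{"x":-0.02,"y":0.003,"z":0,"spin":0.006,"claw":0},{"x":-0.02,"y":0.003,"z":0.08,"spin":0.006,"claw":0},{"x":-0.02,"y":0.003,"z":0.15,"spin":0.006,"claw":0},{"x":-0.02,"y":0.003,"z":0.18,"spin":0.006,"claw":0},{"x":-0.02,"y":0.003,"z":0.18,"spin":0.006,"claw":0}]' 20
python3 -m handwheel '[{"x":0,"y":0,"z":0,"spin":0,"claw":0},{"x":0,"y":0,"z":0,"spin":0,"claw":0}]' 20
python3 -c "
from h import *
go(405.6,-270.1,33,89.5)"
```

```text
time: 22.58
tcp_pos: [407.1, -271.9, 39.9]
tool_rot: [[0.009, 1.0, 0.0], [1.0, -0.009, -0.0], [-0.0, 0.0, -1.0]]
wrist_force: [1.0, -0.7, -1.9]
opening: 49.6
finger_force: 20.0
time: 22.82
tcp_pos: [407.5, -272.3, 40.5]
tool_rot: [[0.009, 1.0, 0.001], [1.0, -0.009, -0.001], [-0.001, 0.001, -1.0]]
wrist_force: [-0.3, 0.2, -0.4]
opening: 49.8
finger_force: 20.0
t 22.82 yaw 89.5 tcp [ 407.5 -272.3   40.5] row [ 0.0072 -0.0063  0.0251] spin -0.001 q6 -37.0
```

```bash
python3 -m handwheel '[{"x":0.007,"y":-0.006,"z":0.01,"spin":0,"claw":0},{"x":0.007,"y":-0.006,"z":0.019,"spin":0,"claw":0},{"x":0.007,"y":-0.006,"z":0.019,"spin":0,"claw":0}]' 20
python3 -m handwheel '[{"x":0,"y":0,"z":0.002,"spin":0,"claw":0},{"x":0,"y":0,"z":0.003,"spin":0,"claw":0},{"x":0,"y":0,"z":0.003,"spin":0,"claw":0}]' 20
python3 -m handwheel '[{"x":0,"y":0,"z":0.002,"spin":0,"claw":0},{"x":0,"y":0,"z":0.003,"spin":0,"claw":0},{"x":0,"y":0,"z":0.003,"spin":0,"claw":0}]' 20
```

```text
time: 23.2
tcp_pos: [405.0, -269.6, 33.3]
tool_rot: [[0.009, 1.0, -0.0], [1.0, -0.009, 0.0], [0.0, -0.0, -1.0]]
wrist_force: [-0.8, -0.3, -2.5]
opening: 50.0
finger_force: 20.0
time: 23.58
tcp_pos: [405.2, -269.8, 32.8]
tool_rot: [[0.009, 1.0, -0.0], [1.0, -0.009, 0.0], [0.0, -0.0, -1.0]]
wrist_force: [-0.4, 0.2, -2.2]
opening: 49.8
finger_force: 20.0
time: 23.95
tcp_pos: [405.3, -269.9, 32.7]
tool_rot: [[0.009, 1.0, 0.0], [1.0, -0.009, -0.0], [-0.0, 0.0, -1.0]]
wrist_force: [-2.1, 2.2, 5.3]
opening: 49.8
finger_force: 20.0
```

Contact at 5 N. I'll release, lift clear, and check the position.

```bash
python3 -m handwheel '[{"x":0,"y":0,"z":0,"spin":0,"claw":1},{"x":0,"y":0,"z":0,"spin":0,"claw":1},{"x":0,"y":0,"z":0,"spin":0,"claw":1},{"x":0,"y":0,"z":-0.1,"spin":0,"claw":1},{"x":0,"y":0,"z":-0.25,"spin":0,"claw":1}]' 20
python3 -m handwheel '[{"x":0.2,"y":0,"z":-0.15,"spin":0,"claw":0},{"x":0.4,"y":0,"z":-0.15,"spin":0,"claw":0},{"x":0.6,"y":0,"z":-0.15,"spin":0,"claw":0},{"x":0.8,"y":0,"z":-0.15,"spin":0,"claw":0},{"x":1,"y":0,"z":-0.15,"spin":0,"claw":0}]' 20
python3 - <<'E'
from h import *
cv2.imwrite("pics/t9.png",eyes.snapshot("top")[:,:,::-1]);cv2.imwrite("pics/s9.png",eyes.snapshot("side")[:,:,::-1])
for n,f in(("top","pics/t9.png"),("side","pics/s9.png")):
    u=proj(n,(405.6,-270,91)).astype(int);print(u);up(f,n,tuple(u),91)
E
```

```text
time: 24.58
tcp_pos: [404.2, -269.1, 105.9]
tool_rot: [[0.009, 1.0, -0.003], [1.0, -0.009, 0.002], [0.002, -0.003, -1.0]]
wrist_force: [0.4, -0.6, -0.7]
opening: 87.3
finger_force: 0.0
time: 25.2
tcp_pos: [407.7, 31.7, 152.1]
tool_rot: [[0.01, 1.0, 0.001], [1.0, -0.01, 0.0], [0.0, 0.001, -1.0]]
wrist_force: [2.3, 0.0, -0.9]
opening: 41.3
finger_force: 0.0
[383 214]
top area 246 px [383.2 214.6] centroid [ 405.7 -270.    91. ] rect c [ 406.  -270.5] [36.3 36.4] 89.2
[198 263]
side area 158 px [197.3 263. ] centroid [ 401.7 -270.8   91. ] rect c [ 403.6 -268.7] [35.8 32.5] 89.2
```

The stamp is centred within 1 mm and square within 0.5°. Now press with closed fingertips at the head centre.

```bash
python3 -m handwheel '[{"x":-0.2,"y":0,"z":0,"spin":0,"claw":0},{"x":-0.4,"y":0,"z":0,"spin":0,"claw":0},{"x":-0.6,"y":0,"z":0,"spin":0,"claw":0},{"x":-0.8,"y":0,"z":0,"spin":0,"claw":0},{"x":-1,"y":0,"z":0,"spin":0,"claw":0}]' 20
python3 -m handwheel '[{"x":0,"y":0,"z":0.06,"spin":0,"claw":0},{"x":0,"y":0,"z":0.12,"spin":0,"claw":0},{"x":0,"y":0,"z":0.12,"spin":0,"claw":0}]' 20
python3 -c "
from h import *
go(405.7,-270,102,89.5)"
```

```text
time: 25.92
tcp_pos: [404.3, -273.1, 151.9]
tool_rot: [[0.01, 1.0, 0.0], [1.0, -0.01, -0.0], [-0.0, 0.0, -1.0]]
wrist_force: [1.0, 0.4, 0.4]
opening: -0.2
finger_force: 0.0
time: 26.3
tcp_pos: [404.3, -268.4, 113.5]
tool_rot: [[0.008, 1.0, -0.003], [1.0, -0.008, 0.003], [0.003, -0.003, -1.0]]
wrist_force: [0.6, 0.0, 0.1]
opening: 0.7
finger_force: 0.0
t 26.3 yaw 89.6 tcp [ 404.3 -268.4  113.5] row [-0.0053  0.0049  0.0383] spin 0.002 q6 -37.0
```

```bash
python3 -m handwheel '[{"x":-0.003,"y":0.004,"z":0.035,"spin":0,"claw":0},{"x":-0.003,"y":0.004,"z":0.055,"spin":0,"claw":0},{"x":-0.003,"y":0.004,"z":0.075,"spin":0,"claw":0},{"x":-0.003,"y":0.004,"z":0.095,"spin":0,"claw":0},{"x":-0.003,"y":0.004,"z":0.095,"spin":0,"claw":0}]' 20
python3 -m handwheel '[{"x":0,"y":0,"z":0.005,"spin":0,"claw":0},{"x":0,"y":0,"z":0.008,"spin":0,"claw":0},{"x":0,"y":0,"z":0.008,"spin":0,"claw":0}]' 20
```

```text
time: 26.92
tcp_pos: [406.1, -270.9, 86.8]
tool_rot: [[0.009, 1.0, -0.001], [1.0, -0.009, 0.001], [0.001, -0.001, -1.0]]
wrist_force: [1.2, -0.2, -0.1]
opening: 0.7
finger_force: 0.0
time: 27.3
tcp_pos: [406.4, -271.1, 85.1]
tool_rot: [[0.009, 1.0, 0.0], [1.0, -0.009, -0.0], [-0.0, 0.0, -1.0]]
wrist_force: [0.1, -0.8, -0.9]
opening: 0.3
finger_force: 0.0
```

Run:
```python
from h import *
for i in range(3): print(tool()[1],tool()[4]);cv2.imwrite("pics/s10.png",eyes.snapshot("side")[:,:,::-1])
a=cv2.imread("pics/s9.png").astype(int);b=cv2.imread("pics/s10.png").astype(int)
print(b.mean(2)[235:305:2,170:230:2].astype(int))
print("before");print(a.mean(2)[247:305:2,170:230:2].astype(int))
for z in(5,53,73,91):print(z,proj("side",(405.7,-270,z)).round(1))
```

```text
[ 406.4 -271.1   85.1] [ 0.1 -0.8 -0.9]
[ 406.4 -271.1   85.1] [0.5 0.4 0.5]
[ 406.4 -271.1   85.1] [-0.5 -0.2  0.7]
[[ 54  52  68 ... 121  96 103]
 [115  57  41 ...  89  78  90]
 [113  96  28 ...  81 111 111]
 ...
 [174 181 177 ... 119 105 121]
 [154 153 176 ... 123 119  94]
 [138 160 166 ... 119  93  82]]
before
[[102  98 112 121  83 111 133 101 108 120 144 172 168 137 122 136 178 166
  133 137 110 111 124 129 132 151 189 184 153 182]
 [ 83  74  86 139 137 165 140 121 104 126 147 160 175 136 126 124 123 161
  186 147  86  90 146 178 182 157 148 185 197 174]
 [125 125 127 144 130 135 125 113 100 136 144 161 167 136 123 117 132 137
  143 109  91  95 128 126 120 119 115 112 133 168]
 [130 113 113 120 138 138 130 155 117 137 142 150 150 124 118  98 130 133
  130 118 106 128 129 123 118 120 120 142 152 176]
 [123 129 120 125 140 148 136 104 110 139 145 146 142 115 118 123 100 122
  127 106 121 116 132 135 123 121 121 142 152 158]
 [127 142 137 131 133 150 120 105 121 147 147 144 135 123 123 122 123 114
  115 121 153 122 115 120 115 113 127 136 146 143]
 [114 134 130 129 126 135 126 115 
[... 2208 characters left out ...]
89 201]
 [186 194 190 158 160 148 143 151 152 152 100 109 110 128 198 196 187 202
  202 171 199 180 202 199 174 199 199 189 198 192]
 [194 193 183 183 186 168 171 156 155 160 176 104 110 114 128 200 195 176
  174 200 178 200 199 186 200 198 191 195 190 179]
 [177 184 180 185 172 165 155 156 158 159 165 158 109 108 114 122 198 202
  202 174 202 199 188 191 192 117 125 123 109 123]
 [157 156 179 178 181 172 156 156 157 162 165 149 161 148 110 114 115 184
  200 200 199 180 122 118 108 125 125 124 122  96]
 [139 162 171 178 180 157 156 164 160 160 155 155 158 159 148 110 115 114
  171 199 195 122 120 109 124 123 123 123  93  84]]
5 [202.7 281.6]
53 [200.6 272. ]
73 [199.6 267.7]
91 [198.8 263.8]
```

Run:
```python
import sys
from h import *
np.set_printoptions(threshold=99999,linewidth=250)
b=cv2.imread("pics/s10.png").astype(int)
print(b.mean(2)[235:300:2,174:226:2].astype(int))
for z in(77,85,95):print(z,proj("side",(406.4,-271.1,z)).round(1))
```

```text
[[ 68  97  28  37  40  43  44  48  65  32  92  66  47  48  43  43  35  31  49  49  94 122 126 128 137 121]
 [ 41  28  27  26  29  39  45  46  73  54  48  50  51  46  45  50  71  55  32  46  49  92 125 117 123  89]
 [ 28  28  25  28  27  27  40  60  68  56  47  45  47  46  44  31  30  63 105  30  44  49  84 169 155  81]
 [ 28  28  29  28  27  27  25  43  65  46  47  45  48  48  47  43  24  88  75  74  29  38  46  46  46  49]
 [ 35  29  30  26  29  53  44  26  43  50  47  48  50  49  47  39  26  69 126 123  67  38  49  49  47  47]
 [101  33  24  40  44  30  28  25  26  40  48  47  48  46  43  29  28 128 128 124 110  48  47  47  49  47]
 [109 116  35  29  38  45  27  29  28  24  36  49  48  47  40  33  74 135 106  80  46  48  49  48  46  47]
 [ 84 136 133  80  24  33  43  26  28  29  30  31  48  48  42  78 182 144  60  48  46  49  50  47  49  52]
 [124 141 128 133 112  27  34  46  30  33  60  57  28  44  46  89 134  71  46  48  50  49  49  48  47  68]
 [111 116 136 135 126 120  31  28  42  72  50  45  38  25  43  50  49  49  48  48  48  48  45  49  49  47]
 [117 122 136 144 133 103  97 
[... 1782 characters left out ...]
6 198]
 [169 189 169 152 143  96 104 110 166 195 168 128  95  26  41  66  53  74 198 198 182 198 193 199 198 176]
 [168 163 147 154 155 140  83 106 107 152 196 182 134 116  33  68  95 199 198 178 198 196 200 197 164 194]
 [188 155 153 151 140 142 136  98 106 107 146 197 194 159 136 103 199 196 165 199 192 199 198 171 197 198]
 [186 155 156 146 138 148 148 150  94 106 108 126 194 193 185 199 197 167 196 177 198 196 170 196 196 186]
 [179 180 181 165 167 153 151 157 172 102 107 111 124 196 192 173 170 197 175 197 195 183 197 196 188 191]
 [177 182 170 162 153 153 154 154 161 154 107 107 111 117 195 199 198 171 199 195 184 188 189 113 122 119]]
77 [199.3 267.3]
85 [198.9 265.6]
95 [198.4 263.4]
```

The stamp stands unmoved and the head is not pressed yet; the fingertips seem to be only just at the head. I'll continue down in small steps.

```bash
python3 -m handwheel '[{"x":0,"y":0,"z":0.007,"spin":0,"claw":0},{"x":0,"y":0,"z":0.01,"spin":0,"claw":0},{"x":0,"y":0,"z":0.01,"spin":0,"claw":0}]' 20
python3 -m handwheel '[{"x":0,"y":0,"z":0.007,"spin":0,"claw":0},{"x":0,"y":0,"z":0.01,"spin":0,"claw":0},{"x":0,"y":0,"z":0.01,"spin":0,"claw":0}]' 20
```

```text
time: 27.82
tcp_pos: [406.3, -271.0, 81.8]
tool_rot: [[0.009, 1.0, -0.0], [1.0, -0.009, 0.0], [0.0, -0.0, -1.0]]
wrist_force: [0.5, 0.5, 0.2]
opening: 0.2
finger_force: 0.0
time: 28.2
tcp_pos: [406.3, -271.0, 78.9]
tool_rot: [[0.009, 1.0, -0.0], [1.0, -0.009, 0.0], [0.0, -0.0, -1.0]]
wrist_force: [-0.4, 0.4, 0.5]
opening: 0.3
finger_force: 0.0
```

Run:
```python
from h import *
np.set_printoptions(threshold=99999,linewidth=250)
cv2.imwrite("pics/s11.png",eyes.snapshot("side")[:,:,::-1])
b=cv2.imread("pics/s11.png").astype(int)
print(b.mean(2)[251:287:2,174:226:2].astype(int))
red=(b[...,2]-b[...,0]>25)
for r in range(240,276,2): x=np.nonzero(red[r,180:222])[0]+180; print(r,x.min() if len(x) else None,x.max() if len(x) else None,len(x))
s=manip.observe();print(np.round(s["tau"],2),np.round(s["q"],2),s["torque"])
```

```text
[[124 140 128 121  44  29  43  28  29  27  30  30  44  48  47  78 140 104  60  47  48  48  47  50  49  48]
 [111 117 137 136 120  41  30  40  30  38  73  66  30  39  48  62 103  60  46  47  49  48  50  48  50  53]
 [116 122 137 143 134 100  41  27  35  69  52  50  40  30  35  48  48  48  47  48  49  47  48  48  47  46]
 [135 128 131 148 119 102 119  76  34  67  52  52  50  43  38  45  48  51  46  48  47  48  47  47  50  53]
 [127 125 123 132 122 113 142 147  95  35  36  53  52  52  44  48  49  48  48  49  46  55  46  51  56  55]
 [119 120 127 138 142 140 151 150  93  46  35  42  50  52  49  49  47  47  77  45  47  96  52  43  58  71]
 [ 85  97 161 158 138 161 167 105  69  59  41  41  37  47  48  34  47  49  59  48  48  51  46  63  69 100]
 [ 91  97 100  96  79 156 135  51  70  69  52  42  41  67 100  42  32  43  48  52  53  46  63  72  87 112]
 [ 88 100 102 104  91  91 131  31  48  69  69  67  70 119 120 114  53  31  42  54  47  63  70 138 191 116]
 [ 93 100 107 105  96  92  90  94  31  40  96 119 119 120 119 128 129  37  35  46  66  76 158 200 200 192]
 [ 93 104 100 100  96 102 102 
[... 513 characters left out ...]
2  82  74  75 120 110 122  58  21  71 121  76  28  61  26  32  45  67  31  33  41 182 199 191 197]
 [ 86  86  70  67  74 119 118 103 123  74  18  53 121 123 113  27  31  35  63  38  36 164 196 191 182 187]
 [ 93 101  90  68  73  80 121 120 106 122  74  17  41 119 122  25  30  29  38  51 180 197 191 200 190 179]]
240 186 210 9
242 188 210 6
244 None None 0
246 183 184 2
248 None None 0
250 None None 0
252 None None 0
254 192 196 4
256 192 199 2
258 192 202 3
260 193 195 2
262 193 221 6
264 194 221 9
266 197 221 7
268 215 218 4
270 207 216 10
272 208 214 7
274 189 212 5
[ -0.   -31.6  -40.29   0.05   0.05  -0.  ] [-37.69 -11.53  99.39   0.    92.14 -37.18] [ 0.01415866 -0.02180022 -0.03680505]
```

```bash
python3 -m handwheel '[{"x":0,"y":0,"z":0.007,"spin":0,"claw":0},{"x":0,"y":0,"z":0.014,"spin":0,"claw":0},{"x":0,"y":0,"z":0.014,"spin":0,"claw":0}]' 20
python3 -m handwheel '[{"x":0,"y":0,"z":0.007,"spin":0,"claw":0},{"x":0,"y":0,"z":0.014,"spin":0,"claw":0},{"x":0,"y":0,"z":0.014,"spin":0,"claw":0}]' 20
```

```text
time: 28.62
tcp_pos: [406.2, -270.9, 74.5]
tool_rot: [[0.009, 1.0, -0.0], [1.0, -0.009, 0.0], [0.0, -0.0, -1.0]]
wrist_force: [-0.3, -0.1, 0.6]
opening: 0.3
finger_force: 0.0
time: 29.0
tcp_pos: [406.5, -271.2, 71.0]
tool_rot: [[0.009, 1.0, 0.001], [1.0, -0.009, -0.0], [-0.0, 0.001, -1.0]]
wrist_force: [-1.5, 0.3, 4.7]
opening: 0.2
finger_force: 2.0
```

Contact now at TCP 71, so the tips recede when closed. The stop should come near TCP 53–55; I'll step there while watching the force.

```bash
python3 -m handwheel '[{"x":0,"y":0,"z":0.02,"spin":0,"claw":0},{"x":0,"y":0,"z":0.04,"spin":0,"claw":0},{"x":0,"y":0,"z":0.04,"spin":0,"claw":0}]' 20
python3 -m handwheel '[{"x":0,"y":0,"z":0.007,"spin":0,"claw":0},{"x":0,"y":0,"z":0.01,"spin":0,"claw":0},{"x":0,"y":0,"z":0.01,"spin":0,"claw":0}]' 20
```

```text
time: 29.38
tcp_pos: [406.6, -271.2, 59.6]
tool_rot: [[0.009, 1.0, 0.001], [1.0, -0.009, -0.001], [-0.001, 0.001, -1.0]]
wrist_force: [-2.6, 1.8, 8.6]
opening: 0.6
finger_force: 4.5
time: 29.75
tcp_pos: [406.7, -271.3, 57.3]
tool_rot: [[0.009, 1.0, 0.001], [1.0, -0.009, -0.001], [-0.001, 0.001, -1.0]]
wrist_force: [-2.9, 2.0, 9.8]
opening: 0.7
finger_force: 5.1
```

```bash
python3 -m handwheel '[{"x":0,"y":0,"z":0.01,"spin":0,"claw":0},{"x":0,"y":0,"z":0.014,"spin":0,"claw":0},{"x":0,"y":0,"z":0.014,"spin":0,"claw":0}]' 20
python3 -m handwheel '[{"x":0,"y":0,"z":0.004,"spin":0,"claw":0},{"x":0,"y":0,"z":0.004,"spin":0,"claw":0}]' 20
python3 -m handwheel '[{"x":0,"y":0,"z":0.003,"spin":0,"claw":0},{"x":0,"y":0,"z":0.003,"spin":0,"claw":0}]' 20
```

```text
time: 30.12
tcp_pos: [407.0, -271.6, 55.3]
tool_rot: [[0.009, 1.0, 0.003], [1.0, -0.009, -0.002], [-0.002, 0.003, -1.0]]
wrist_force: [-6.2, 3.5, 21.4]
opening: 0.1
finger_force: 10.0
time: 30.38
tcp_pos: [407.3, -271.7, 55.3]
tool_rot: [[0.009, 1.0, 0.003], [1.0, -0.009, -0.003], [-0.003, 0.004, -1.0]]
wrist_force: [-7.7, 5.5, 25.5]
opening: 0.3
finger_force: 12.6
time: 30.62
tcp_pos: [407.4, -271.9, 55.3]
tool_rot: [[0.009, 1.0, 0.004], [1.0, -0.009, -0.003], [-0.003, 0.004, -1.0]]
wrist_force: [-8.5, 6.8, 28.8]
opening: 0.4
finger_force: 14.6
```

The stop is reached: 29 N with no further travel. Raise, clear, and check the stamp.

```bash
python3 -m handwheel '[{"x":0,"y":0,"z":-0.05,"spin":0,"claw":0},{"x":0,"y":0,"z":-0.12,"spin":0,"claw":0},{"x":0,"y":0,"z":-0.25,"spin":0,"claw":0},{"x":0,"y":0,"z":-0.35,"spin":0,"claw":0},{"x":0,"y":0,"z":-0.35,"spin":0,"claw":1}]' 20
python3 -m handwheel '[{"x":0.2,"y":0,"z":0,"spin":0,"claw":1},{"x":0.4,"y":0,"z":0,"spin":0,"claw":1},{"x":0.6,"y":0,"z":0,"spin":0,"claw":1},{"x":0.8,"y":0,"z":0,"spin":0,"claw":1},{"x":1,"y":0,"z":0,"spin":0,"claw":1}]' 20
python3 - <<'E'
from h import *
cv2.imwrite("pics/t12.png",eyes.snapshot("top")[:,:,::-1]);cv2.imwrite("pics/s12.png",eyes.snapshot("side")[:,:,::-1])
for n,f in(("top","pics/t12.png"),("side","pics/s12.png")):
    u=proj(n,(405.6,-270,91)).astype(int);up(f,n,tuple(u),91)
E
```

```text
time: 31.25
tcp_pos: [407.4, -271.8, 156.6]
tool_rot: [[0.009, 1.0, 0.004], [1.0, -0.009, -0.003], [-0.003, 0.004, -1.0]]
wrist_force: [-0.2, 0.3, -1.6]
opening: 7.3
finger_force: 0.0
time: 31.88
tcp_pos: [408.2, 30.7, 152.3]
tool_rot: [[0.009, 1.0, -0.002], [1.0, -0.009, 0.0], [0.0, -0.002, -1.0]]
wrist_force: [0.7, -0.5, 0.3]
opening: 57.2
finger_force: 0.0
top area 245 px [383.2 214.6] centroid [ 405.8 -270.1   91. ] rect c [ 406.  -270.5] [36.3 36.4] 89.2
side area 166 px [197.6 263.2] centroid [ 402.6 -270.9   91. ] rect c [ 400.5 -272.2] [29.4 42.3] 46.2
```

The stamp is unmoved and the head is up again. I'll cross-check the bay position with the side view and plan the pick by the head's lower part.

Run:
```python
from h import *
S=ray("side",np.array([(195,378),(270,453),(22,482)])/4+(250,120)-.37,36)
print("side corners (-x+y),(+x+y),(-x-y)",S.round(1).tolist(),"center",((S[1]+S[2])/2).round(1))
T=ray("top",np.array([(303,30),(495,65),(475,170),(287,135)])/3.6+(185,160)-.35,36);print("top",T.round(1).tolist())
for P,a,b in((S,0,1),(S,2,0),(T,3,0),(T,2,1),(T,2,3),(T,1,0)):
    d=P[b]-P[a];print(np.linalg.norm(d).round(1),np.degrees(np.arctan2(d[1],d[0])).round(1))
# wood mask in top0: mean of inner boundaries
a=cv2.imread("pics/top0.png").astype(int);y0,x0=160,258;g=a[y0:218,x0:328]
m=((g[...,2]-g[...,0]>35)&(g[...,2]>85)&(g[...,1]>g[...,0])).astype(np.uint8);m=cv2.morphologyEx(m,cv2.MORPH_CLOSE,np.ones((5,5)))
r,A=rect(m,(x0,y0));print(A,r.round(1).tolist());show("wood",ray("top",r,36))
go(405.8,-270.1,54,89.2)
```

```text
side corners (-x+y),(+x+y),(-x-y) [[464.0, 23.4, 36.0], [536.8, 9.2, 36.0], [433.9, -111.8, 36.0]] center [485.3 -51.3  36. ]
top [[534.4, 6.9, 36.0], [506.7, -130.6, 36.0], [431.3, -114.6, 36.0], [458.5, 19.4, 36.0]]
74.2 -11.0
138.5 77.4
76.9 -9.3
77.0 -11.9
136.7 78.5
140.3 78.6
988.0 [[259.7, 197.9], [264.5, 166.1], [330.6, 176.0], [325.8, 207.8]]
wood c [484.  -60.3  36. ] sides [ 83.8 173. ] dir [ -9.1 -99.6]
t 31.98 yaw 90.0 tcp [408.   34.1 152.4] row [-1.0148 -0.0061  0.3258] spin 0.026 q6 -0.0
```

```bash
python3 -m handwheel '[{"x":-0.2,"y":0,"z":0,"spin":0.026,"claw":1},{"x":-0.4,"y":0,"z":0,"spin":0.026,"claw":1},{"x":-0.6,"y":0,"z":0,"spin":0.026,"claw":1},{"x":-0.8,"y":0,"z":0,"spin":0.026,"claw":1},{"x":-1,"y":-0.006,"z":0,"spin":0.026,"claw":1}]' 10
python3 -m handwheel '[{"x":0,"y":0,"z":0.0,"spin":0,"claw":1},{"x":0,"y":0,"z":0.1,"spin":0,"claw":1},{"x":0,"y":0,"z":0.1,"spin":0,"claw":1}]' 10
python3 -c "
from h import *
go(405.8,-270.1,54,89.3)"
```

```text
time: 32.6
tcp_pos: [403.3, -273.5, 152.5]
tool_rot: [[0.024, 1.0, -0.002], [1.0, -0.024, 0.001], [0.001, -0.002, -1.0]]
wrist_force: [1.7, 0.8, 0.5]
opening: 87.7
finger_force: 0.0
time: 32.98
tcp_pos: [402.9, -269.7, 120.8]
tool_rot: [[0.023, 1.0, -0.005], [1.0, -0.023, 0.004], [0.004, -0.005, -1.0]]
wrist_force: [0.3, 0.2, -0.6]
opening: 87.9
finger_force: 0.0
t 32.98 yaw 88.7 tcp [ 402.9 -269.7  120.8] row [-0.0021  0.0107  0.2227] spin -0.02 q6 -37.0
```

```bash
python3 -m handwheel '[{"x":-0.002,"y":0.01,"z":0.08,"spin":-0.02,"claw":1},{"x":-0.002,"y":0.01,"z":0.16,"spin":-0.02,"claw":1},{"x":-0.002,"y":0.01,"z":0.22,"spin":-0.02,"claw":1},{"x":-0.002,"y":0.01,"z":0.22,"spin":-0.02,"claw":1},{"x":-0.002,"y":0.01,"z":0.22,"spin":-0.02,"claw":1}]' 15
python3 -m handwheel '[{"x":0,"y":0,"z":0,"spin":0,"claw":0},{"x":0,"y":0,"z":0,"spin":0,"claw":0},{"x":0,"y":0,"z":0,"spin":0,"claw":0},{"x":0,"y":0,"z":0,"spin":0,"claw":0},{"x":0,"y":0,"z":0,"spin":0,"claw":0}]' 15
```

```text
time: 33.6
tcp_pos: [408.0, -271.9, 59.5]
tool_rot: [[0.012, 1.0, 0.001], [1.0, -0.012, -0.001], [-0.001, 0.001, -1.0]]
wrist_force: [-0.1, 0.0, 0.0]
opening: 88.0
finger_force: 0.0
time: 34.22
tcp_pos: [407.4, -271.8, 58.4]
tool_rot: [[0.012, 1.0, -0.0], [1.0, -0.012, -0.0], [-0.0, -0.0, -1.0]]
wrist_force: [-1.6, 0.0, 0.9]
opening: 49.1
finger_force: 15.0
```

```bash
python3 -m handwheel '[{"x":0,"y":0,"z":-0.03,"spin":0,"claw":0},{"x":0,"y":0,"z":-0.1,"spin":0,"claw":0},{"x":0,"y":0,"z":-0.2,"spin":0,"claw":0},{"x":0,"y":0,"z":-0.3,"spin":0,"claw":0},{"x":0,"y":0,"z":-0.32,"spin":0,"claw":0}]' 15
python3 -m handwheel '[{"x":0.15,"y":0.06,"z":0,"spin":0.1,"claw":0},{"x":0.3,"y":0.12,"z":0,"spin":0.2,"claw":0},{"x":0.5,"y":0.2,"z":0,"spin":0.3,"claw":0},{"x":0.7,"y":0.27,"z":0,"spin":0.36,"claw":0},{"x":0.75,"y":0.27,"z":0,"spin":0.36,"claw":0}]' 15
python3 -c "
from h import *
print(tool());go(490.5,-21,62,78.5)"
```

```text
time: 34.85
tcp_pos: [408.4, -272.3, 156.9]
tool_rot: [[0.012, 1.0, 0.003], [1.0, -0.012, -0.002], [-0.002, 0.003, -1.0]]
wrist_force: [0.7, 0.5, -2.1]
opening: 48.6
finger_force: 15.0
time: 35.48
tcp_pos: [491.4, -44.5, 152.8]
tool_rot: [[0.195, 0.981, -0.002], [0.981, -0.195, 0.001], [0.001, -0.002, -1.0]]
wrist_force: [-0.9, -0.6, -1.9]
opening: 48.9
finger_force: 15.0
(35.475, array([491.4, -44.5, 152.8]), [[0.195, 0.981, -0.002], [0.981, -0.195, 0.001], [0.001, -0.002, -1.0]], 48.9, array([-0.9, -0.6, -1.9]), 14.969315081834793)
t 35.48 yaw 78.7 tcp [491.4 -44.5 152.8] row [ 0.0761 -0.0175  0.3027] spin 0.008 q6 2.0
```

```bash
python3 -m handwheel '[{"x":0.07,"y":-0.015,"z":0,"spin":0.008,"claw":0},{"x":0.07,"y":-0.015,"z":0.08,"spin":0.008,"claw":0},{"x":0.07,"y":-0.015,"z":0.15,"spin":0.008,"claw":0},{"x":0.07,"y":-0.015,"z":0.15,"spin":0.008,"claw":0},{"x":0.07,"y":-0.015,"z":0.15,"spin":0.008,"claw":0}]' 15
python3 -c "
from h import *
go(490.5,-21,58.5,78.5)"
```

```text
time: 36.1
tcp_pos: [491.1, -26.7, 109.8]
tool_rot: [[0.204, 0.979, 0.0], [0.979, -0.204, -0.0], [-0.0, 0.0, -1.0]]
wrist_force: [0.3, -0.8, -2.2]
opening: 48.6
finger_force: 15.0
t 36.1 yaw 78.2 tcp [491.1 -26.7 109.8] row [ 0.0182 -0.0058  0.171 ] spin -0.009 q6 5.0
```

```bash
python3 -m handwheel '[{"x":0.018,"y":-0.006,"z":0,"spin":-0.009,"claw":0},{"x":0.018,"y":-0.006,"z":0.04,"spin":-0.009,"claw":0},{"x":0.018,"y":-0.006,"z":0.08,"spin":-0.009,"claw":0},{"x":0.018,"y":-0.006,"z":0.11,"spin":-0.009,"claw":0},{"x":0.018,"y":-0.006,"z":0.11,"spin":-0.009,"claw":0}]' 15
python3 -c "
from h import *
go(490.5,-21,58.5,78.5)"
```

```text
time: 36.72
tcp_pos: [489.6, -20.5, 74.9]
tool_rot: [[0.199, 0.98, -0.002], [0.98, -0.199, 0.0], [-0.0, -0.002, -1.0]]
wrist_force: [-0.8, 0.3, -2.1]
opening: 48.7
finger_force: 15.0
t 36.73 yaw 78.5 tcp [489.6 -20.5  74.9] row [-0.001   0.0034  0.0546] spin 0.001 q6 5.0
```

The foot is inside the bay with no side forces. Lower to just above the floor.

```bash
python3 -m handwheel '[{"x":0,"y":0,"z":0.025,"spin":0,"claw":0},{"x":0,"y":0,"z":0.05,"spin":0,"claw":0},{"x":0,"y":0,"z":0.05,"spin":0,"claw":0}]' 15
python3 -m handwheel '[{"x":0,"y":0,"z":0.002,"spin":0,"claw":0},{"x":0,"y":0,"z":0.003,"spin":0,"claw":0},{"x":0,"y":0,"z":0.003,"spin":0,"claw":0}]' 15
```

```text
time: 37.1
tcp_pos: [489.9, -20.5, 60.4]
tool_rot: [[0.199, 0.98, -0.001], [0.98, -0.199, 0.0], [-0.0, -0.001, -1.0]]
wrist_force: [-1.2, 0.1, -2.4]
opening: 48.7
finger_force: 15.0
time: 37.48
tcp_pos: [490.5, -20.6, 60.6]
tool_rot: [[0.199, 0.98, 0.0], [0.98, -0.199, -0.0], [0.0, 0.0, -1.0]]
wrist_force: [-1.2, 0.3, -2.2]
opening: 49.0
finger_force: 15.0
```

```bash
python3 -m handwheel '[{"x":0,"y":0,"z":0.003,"spin":0,"claw":0},{"x":0,"y":0,"z":0.006,"spin":0,"claw":0},{"x":0,"y":0,"z":0.006,"spin":0,"claw":0}]' 15
```

```text
time: 37.85
tcp_pos: [490.3, -20.5, 58.5]
tool_rot: [[0.199, 0.98, -0.0], [0.98, -0.199, 0.0], [-0.0, -0.0, -1.0]]
wrist_force: [0.5, -0.3, -2.2]
opening: 48.9
finger_force: 15.0
```

Release from about 1 mm, rise, move away, and verify.

```bash
python3 -m handwheel '[{"x":0,"y":0,"z":0,"spin":0,"claw":1},{"x":0,"y":0,"z":0,"spin":0,"claw":1},{"x":0,"y":0,"z":0,"spin":0,"claw":1},{"x":0,"y":0,"z":0,"spin":0,"claw":1},{"x":0,"y":0,"z":-0.1,"spin":0,"claw":1}]' 15
python3 -m handwheel '[{"x":0,"y":0,"z":-0.2,"spin":0,"claw":1},{"x":-0.15,"y":0,"z":-0.3,"spin":0,"claw":1},{"x":-0.35,"y":-0.1,"z":-0.3,"spin":0,"claw":1},{"x":-0.55,"y":-0.2,"z":-0.3,"spin":0,"claw":1},{"x":-0.75,"y":-0.3,"z":-0.3,"spin":0,"claw":1}]' 15
python3 -m handwheel '[{"x":-0.2,"y":0,"z":0,"spin":0,"claw":1},{"x":-0.4,"y":0,"z":0,"spin":0,"claw":1},{"x":-0.4,"y":0,"z":0,"spin":0,"claw":1}]' 15
python3 - <<'E'
from h import *
cv2.imwrite("pics/t13.png",eyes.snapshot("top")[:,:,::-1]);cv2.imwrite("pics/s13.png",eyes.snapshot("side")[:,:,::-1])
for n,f in(("top","pics/t13.png"),("side","pics/s13.png")):
    u=proj(n,(490.5,-20,90)).astype(int);up(f,n,tuple(u),90)
# bystanders: change vs first pictures round bottle, pots
for n,wins in(("top",{"bottle":(130,142,176,176),"pot1":(216,136,242,162),"inkpot":(294,176,318,202),"box":(362,203,388,231)}),("side",{"bottle":(368,128,406,190),"pot1":(342,202,374,232)})):
    a=cv2.imread(f"pics/{n}0.png").astype(int);b=cv2.imread(f"pics/{n[0]}13.png").astype(int)
    for k,(x0,y0,x1,y1) in wins.items(): print(n,k,np.abs(a-b)[y0:y1,x0:x1].mean().round(1),(np.abs(a-b)[y0:y1,x0:x1].max(2)>40).mean().round(3))
E
```

```text
time: 38.48
tcp_pos: [488.7, -20.4, 86.3]
tool_rot: [[0.199, 0.98, -0.005], [0.98, -0.199, 0.001], [-0.0, -0.005, -1.0]]
wrist_force: [-0.3, -0.2, 0.7]
opening: 87.4
finger_force: 0.0
time: 39.1
tcp_pos: [364.7, -213.6, 178.9]
tool_rot: [[0.198, 0.98, 0.001], [0.98, -0.198, -0.001], [-0.0, 0.001, -1.0]]
wrist_force: [0.4, -0.9, -0.4]
opening: 87.9
finger_force: 0.0
time: 39.48
tcp_pos: [340.4, -332.9, 177.7]
tool_rot: [[0.204, 0.979, -0.001], [0.979, -0.204, 0.001], [0.0, -0.002, -1.0]]
wrist_force: [-0.4, 0.4, 0.2]
opening: 87.6
finger_force: 0.0
top area 234 px [279.2 181.8] centroid [490.  -19.5  90. ] rect c [490.3 -19.3] [36.5 38.7] 78.0
side area 174 px [297.3 216.7] centroid [489.3 -17.5  90. ] rect c [488.7 -16.7] [35.6 37.6] 78.0
top bottle 2.2 0.0
top pot1 1.3 0.0
top inkpot 2.3 0.002
top box 1.6 0.0
side bottle 4.0 0.015
side pot1 2.4 0.0
```

```bash
python3 -c "
from station import order
print(order.close_job())"
```

```text
the job is handed in; nothing more can be done
None
```

The job is handed in at about 40 s: the stamp was stood in the box, pressed to its stop (29 N, no further travel) and let up, and now stands upright in the empty bay, with the bottle and both pots where they were. On the way it slipped from the grip twice while I tipped it up, and no printed mark showed in my last picture of the box.

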